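# Press the worn bushes out of a guide bracket and box them

### The arm

A 6-joint arm with a two-finger parallel gripper is mounted at the origin on a cart in front of the work surface, level with it; the furniture and walls round the work are solid. World frame = base frame: x ahead of the robot, y to its left, z up, the work surface at z = 0. Lengths are in mm, angles in rad, forces in N, time in s.
With the tool pointing down it reaches from about 400 to 925 mm from the base axis. Payload 12.5 kg.
Tool frame: the origin (TCP) lies at the very end of the fingers, on their centre line; the grasp point (between the pads) lies 19 mm behind it (env.grasp_offset is the distance from the TCP to the grasp point, in mm); z points along the fingers, y is the direction in which the jaws open and shut (so a half turn about z gives the same grasp; the last joint's range is limited). The gripper opens to 95 mm and grips with 3 to 60 N. Pads are 20 mm wide; open, the fingers measure 119 mm over their backs; the gripper's body (75 mm by 180 mm) begins 59 mm behind the grasp point.
Start: joints at [1.104, 0.491, 1.559, -0, 1.092, -0.106], TCP at [220.624, 584.784, 214.661] pointing down, gripper open.
Joint ranges: [-3.1, 3.1], [-0.84, 2.19], [0.05, 2.79], [-1.13, 4.28], [0.06, 2.93], [-2.69, 2.69]. Speed limits (rad/s): [2.22, 2.22, 2.79, 3.14, 3.14, 3.14].

### API

Orientations are given as [roll, pitch, yaw] about the fixed x, y, z axes, in that order (R = Rz(yaw) Ry(pitch) Rx(roll)).
In Python, from cell import env gives the robot as it stands. The module is installed in compiled form; this text tells all that it offers.
- The arm moves only by the shell command python3 -m pendant 'ROWS'. ROWS is JSON, one flat list of numbers, 5 for each row, row after row: the shift along the tool's x, y, z as a fraction of full scale, then the turn about the tool's z as a fraction of full scale, then the gripper's target within -1 to 1 (shut at 1, half-way at 0, fully open at -1). In form: [x, y, z, turn, grip, x, y, z, turn, grip, ...]. A call has 1 to 10 rows; each row shifts and turns the commanded pose from where the row before left it, along the tool's axes as they then stand; what a row does not reach is not made up. Full scale, the value 1, is 0.4 m for a shift and 180 degrees for a turn. A row lasts 1/8 s, in which the tool goes at most 62.5 mm and 10.7 degrees, less where a joint would pass 70% of its speed; a pose out of reach is approached as far as the arm can. A call with a number of a shift or a turn outside -1 to 1 is refused whole. A call with a gripper value outside its range is refused whole. The fingers move at their own pace and stop on an object; the grip force is fixed at half the most. Time passes only in rows, so rows that do not move let the fingers close. It gives the time, the measured TCP pose, the force and the opening at its end, in the units of the state.
- env.state(): the state, without advancing time (a new reading comes with each control period).
- env.read_camera(name): name is "scene" or "top"; returns the picture (420x560x3 uint8, red, green, blue); there is no depth.
- env.camera_model(name): a dict with "fx", "fy", "cx", "cy" (pixels), "view" (4x4, takes a point from world to camera coordinates). Camera axes: x right, y down, z forward; pixel columns grow to the right and rows downward; lengths in mm; the calibration is good to about 2 mm. A picture is of the moment at which its call begins. camera_model takes no time and is no camera call.
- env.job_done(): hands the job in, once; it reports no verdict.
Trained networks look in the newest picture that a camera, given by its name, has taken for a name from the list of things; names that differ only in an ending like _2 or _b are one class to them, and where a whole thing is asked for, a point or a joint stands for the part that bears it (a point fixed in the world has none). Each returns a list of dicts, best first, with "confidence" (0 to 1); they miss things now and then, are a little off and sometimes report something else, mostly with a low value. They report only what shows in the picture. A call takes as long as a camera call. They do not tell look-alikes from the thing itself.
- env.masks_of(thing, camera): "region" (420x560 bool, what is visible of it).
- env.landmark_of(thing, camera): "xyz" ([x, y, z] in mm, in world coordinates, good to about 4 mm: a listed point, or the origin of a listed thing).
The state is a dict: "t": time; "joints": joint angles; "qvel": joint speeds; "tau": joint torques, N m; "eef_pos": TCP position; "tcp_rot": TCP orientation; "ft_force": force on the tool from outside, world axes, zero at the start; "moment": the same for the moment, N m; "opening": opening from 0.0 (shut) to 1.0 (fully open).
Only numpy, scipy, OpenCV 4.12 (cv2) and the standard library are available. Lean on these libraries where they do the work, as an engineer would, in place of code of your own. Each camera call takes 0.05 s, during which the arm holds its last target.

### The job

Take the drift from its rest and press every worn bronze bush (two or three; one boss may be empty) right out of the guide bracket: push the drift in through the small shouldered hole until the bush lies clear of the boss on the receiving rails, and do not pull it out with the fingers. Lay the drift back in its rest, stand the green flux jar out of the grey return tub upright on the bench, lay all the bushes flat in the tub and put the blue lid on so that it sits fully down all round. Leave the caliper, the marker and the oiler where they are.

Things in the scene. Friction and masses are not known exactly. Their poses are not given: they have to be found in the camera images.
- bracket: Grey cast bracket of three bosses on a dark stand plate (232 x 200 mm, y -58 to +142) fixed to the bench. Origin on the bench under the middle boss; x along the row (bosses 70 mm apart, 48 mm in diameter, from y = -30 to +30 mm, tops 89 mm above the bench), +y the way the bushes are driven out. Bore axes along y, 65 mm above the bench. Bores 25 mm; a 6 mm thick shoulder at y = -30 leaves a 19 mm hole.
- boss_1 (a point): Middle of the mouth of the 19 mm shoulder hole on the drive side of the first (x = -70 mm) boss of the bracket, on the bore axis, 65 mm above the bench. Same axes as the bracket.
- boss_2 (a point): Middle of the mouth of the 19 mm shoulder hole on the drive side of the middle boss of the bracket, on the bore axis, 65 mm above the bench. Same axes as the bracket.
- boss_3 (a point): Middle of the mouth of the 19 mm shoulder hole on the drive side of the third (x = +70 mm) boss of the bracket, on the bore axis, 65 mm above the bench. Same axes as the bracket.
- seat_1 (a point): Where the middle of bush 1 is while seated, 36 mm inside the mouth boss_1. A bush is clear of its boss once its middle is 56 mm or more from here. It is gripped tight for nearly all that way: moving it takes some 8 to 18 N.
- seat_2 (a point): The same for bush 2 and boss_2.
- seat_3 (a point): The same for bush 3 and boss_3.
- rails (a point): Behind each boss two level 7 mm steel rails (y = 31 to 118 mm of the bracket, 8 mm either side of the bore axis, tops 11 mm below it) take the bush as it slides out and cradle it, free room below. This point: bracket y = 75 mm, middle boss's axis. An end bar 59 mm high crosses their ends at y = 118 to 126 mm.
- bush_1: Worn bronze bush belonging in boss 1 (None when that boss is empty): a brass-coloured plain sleeve 24 mm in diameter, 60 mm long, 140 g, no flange. Origin at its middle, y along its axis; both ends are alike. At the start its end stands 6 mm proud of the boss on the exit side.
- bush_2: Worn bronze bush belonging in boss 2 (None when that boss is empty): a brass-coloured plain sleeve 24 mm in diameter, 60 mm long, 140 g, no flange. Origin at its middle, y along its axis; both ends are alike. At the start its end stands 6 mm proud of the boss on the exit side.
- bush_3: Worn bronze bush belonging in boss 3 (None when that boss is empty): a brass-coloured plain sleeve 24 mm in diameter, 60 mm long, 140 g, no flange. Origin at its middle, y along its axis; both ends are alike. At the start its end stands 6 mm proud of the boss on the exit side.
- drift: Drift, 220 g: a yellow square grip with black rings, 18 x 18 x 80 mm (7 mm steel button behind), and in front a steel shank 13 mm in diameter, 90 mm long. Origin at the middle of the grip, x along the shank to the tip at 130 mm (the grip ends at 40 mm). Mass centre 16 mm ahead of the origin. Lies level in its rest.
- drift_tip (a point): Centre of the flat tip of the drift's shank.
- rest: Wooden rest for the drift, fixed to the bench, foot 172 x 50 x 8 mm. Origin on the bench below the middle of the lying grip, x from grip to tip. Two flared saddles, 10 mm long in x, at x = -33 mm (rear of the grip) and 110 mm (shank), cheeks up to 48 mm above the bench. The drift is let down into them from above; the rest of the grip is free to take.
- rest_seat (a point): Where the drift's origin is when it lies home in its rest, 40 mm above the bench.
- tub: Grey open tub, loose, about 400 g, outside 196 (x) x 94 (y) x 40 mm, walls and floor 4 mm. Origin in the middle of its underside. Ribs 4 mm high at x = -31 and +31 mm part the floor into three lanes along y; a bush lies in a lane, axis along y. Under the lid there are 31 mm of height above the floor: no bush may stand on end or lie on another.
- jar: Green flux jar with a white cap, left standing in the end lane (-x) of the tub: 60 mm in diameter, 86 mm high (cap from 70 mm up), 160 g. Origin in the middle of its underside, z up the jar. It stands well above the tub's rim, which keeps the lid off.
- lid: Blue lid, loose, about 160 g: plate 202 (x) x 100 (y) x 5 mm, below it a plug 183 x 81 x 4.5 mm that enters the tub with 2.5 mm of play on each side. Origin in the middle of the plug's underside. Seated, its origin is 35.5 mm above the tub's origin and the two are aligned, either way round.
- lid_handle (a point): Middle of the lid's handle bar, 66 mm long (along the lid's x), 14 mm wide (y), 16 mm high, 32 mm above the lid's origin; the plate's top is 9 mm above the lid's origin.
- caliper: Digital caliper, 72 (x) x 210 (y) x 12 mm, lying on the bench: a bystander. Origin under its middle.
- marker: Black and white marker pen, 131 mm long, 13 mm thick, lying on the bench along its y axis: a bystander. Origin under its middle.
- oil_bottle: Oiler with a yellow spout, 51 mm in diameter, 141 mm high, standing on the bench: a bystander. Origin under its middle.
Not all that is in view belongs to the job. What is shaped like the jar but black, orange or turquoise is not meant.

How it is judged:
By the outcome, as a careful person would: the job done as asked, in the order asked, and still so for the second after the job is handed in, with the robot touching nothing.
Of bush_1, bush_2, bush_3 only 2 to 3 are there at a start; the rules pass over those that are not, and their reading is None.
At some moment in a run one of lid may be knocked a few centimetres aside while the robot is not near it.
Once in a run the grip may slacken for a moment while it holds something.
It also fails if it takes over 210 s, if anything falls off the work surface, if the arm or the gripper's body presses on something with over 40 N, if the wrist force passes 120 N, or if a joint passes its speed limit or range.

## Working session

There is one attempt and no reset: what is moved stays moved. The work goes in short steps, Python scripts to look and compute and a shell command to move; the robot and the scene stay as the last step left them, time stands still between calls to the robot, and variables do not carry over. Pictures are saved under pics/ and viewed, and the job is handed in when it is done.

```bash
ls; mkdir -p pics
python3 - <<'E'
from cell import env
import cv2
print(env.state())
print(env.grasp_offset)
for c in("scene","top"):
    im=env.read_camera(c); cv2.imwrite(f"pics/{c}0.png",cv2.cvtColor(im,cv2.COLOR_RGB2BGR)); print(env.camera_model(c))
E
```

```text
pics
{'t': 0.0, 'joints': array([ 1.10441559e+00,  4.91557824e-01,  1.55949361e+00,  2.61194216e-05,
        1.09167362e+00, -1.05609496e-01]), 'qvel': array([ 0.00050233, -0.00082722,  0.00056547, -0.00089897, -0.00032308,
       -0.00031027]), 'tau': array([ 2.10161379e-03, -6.12657881e+01, -2.58184183e+01,  6.92919712e-02,
        4.81919374e-02, -9.63474668e-05]), 'eef_pos': array([220.48405153, 584.54175079, 214.04761585]), 'tcp_rot': array([-3.14046900e+00, -1.42405774e-04,  2.78080928e+00]), 'ft_force': array([-0.10752541,  0.17121622, -0.76029104]), 'moment': array([ 0.00331412, -0.01290388,  0.03643145]), 'opening': 1.0003291068715914}
18.8
{'fx': 390.3898325907137, 'fy': 390.3898325907137, 'cx': 280.19697653900045, 'cy': 211.23506131317563, 'view': array([[ 8.81681331e-01, -4.71662121e-01, -1.31482024e-02,
        -4.62234898e+02],
       [-3.26718862e-01, -5.90159052e-01, -7.38218856e-01,
         2.59011704e+02],
       [ 3.40430340e-01,  6.55169549e-01, -6.74433129e-01,
         1.15977143e+03],
       [ 0.00000000e+00,  0.00000000e+00,  0.00000000e+00,
         1.00000000e+00]])}
{'fx': 522.8704654965642, 'fy': 522.8704654965642, 'cx': 282.33685880437724, 'cy': 199.7367106347911, 'view': array([[-2.87696215e-02, -9.99537689e-01, -9.83443822e-03,
         7.75509285e+01],
       [-9.98545401e-01,  2.91871038e-02, -4.53342607e-02,
         5.28948600e+02],
       [ 4.56003410e-02,  8.51588353e-03, -9.98923465e-01,
         2.16951553e+03],
       [ 0.00000000e+00,  0.00000000e+00,  0.00000000e+00,
         1.00000000e+00]])}
```

View pics/scene0.png

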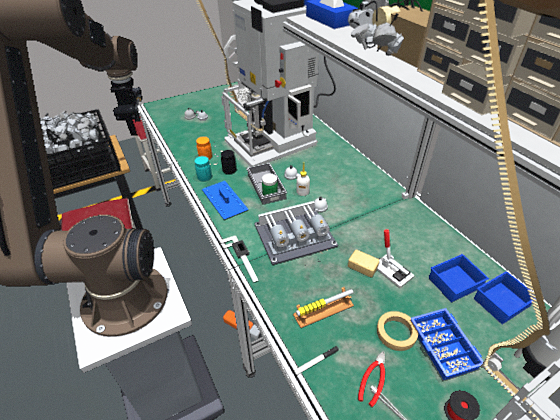

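View pics/top0.png

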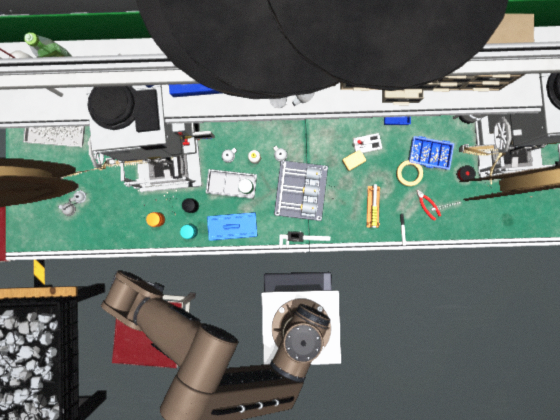

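```bash
cat > h.py <<'E'
from cell import env
import cv2, numpy as np
def save(im,name,crop=None,s=1):
    if crop: im=im[crop[1]:crop[3],crop[0]:crop[2]]
    im=cv2.resize(im,None,fx=s,fy=s,interpolation=cv2.INTER_CUBIC)
    cv2.imwrite("pics/"+name,cv2.cvtColor(im,cv2.COLOR_RGB2BGR))
def proj(c,p):
    m=env.camera_model(c); q=m["view"]@np.append(p,1); return np.array([m["fx"]*q[0]/q[2]+m["cx"],m["fy"]*q[1]/q[2]+m["cy"]])
def ray(c,px):
    m=env.camera_model(c); V=m["view"]; d=np.array([(px[0]-m["cx"])/m["fx"],(px[1]-m["cy"])/m["fy"],1])
    R=V[:3,:3]; return -R.T@V[:3,3], R.T@d
def atz(c,px,z):
    o,d=ray(c,px); return o+d*(z-o[2])/d[2]
def tri(pxs,pxt):
    o1,d1=ray("scene",pxs);o2,d2=ray("top",pxt)
    A=np.stack([d1,-d2],1); s=np.linalg.lstsq(A,o2-o1,rcond=None)[0]
    a=o1+d1*s[0];b=o2+d2*s[1]; return (a+b)/2,np.linalg.norm(a-b)
E
python3 - <<'E'
from h import *
for t in "bracket boss_1 boss_2 boss_3 seat_1 rails bush_1 drift drift_tip rest rest_seat tub jar lid lid_handle caliper marker oil_bottle".split():
  for c in("scene","top"):
    for d in env.landmark_of(t,c)[:4]: print(t,c,round(d["confidence"],2),np.round(d["xyz"]))
print(env.state()["t"])
E
```

```text
bracket top 0.94 [562. -58.  -1.]
boss_1 scene 0.84 [559. -86.  68.]
boss_1 scene 0.84 [632. -95.  67.]
boss_1 scene 0.79 [492. -77.  69.]
boss_1 scene 0.63 [562. -46.  68.]
boss_1 top 0.94 [492. -74.  68.]
boss_1 top 0.71 [628. -95.  68.]
boss_1 top 0.3 [367. -26.   1.]
boss_2 scene 0.84 [559. -86.  68.]
boss_2 scene 0.84 [632. -95.  67.]
boss_2 scene 0.79 [492. -77.  69.]
boss_2 scene 0.63 [562. -46.  68.]
boss_2 top 0.94 [492. -74.  68.]
boss_2 top 0.71 [628. -95.  68.]
boss_2 top 0.3 [367. -26.   1.]
boss_3 scene 0.84 [559. -86.  68.]
boss_3 scene 0.84 [632. -95.  67.]
boss_3 scene 0.79 [492. -77.  69.]
boss_3 scene 0.63 [562. -46.  68.]
boss_3 top 0.94 [492. -74.  68.]
boss_3 top 0.71 [628. -95.  68.]
boss_3 top 0.3 [367. -26.   1.]
seat_1 scene 0.94 [633. -58.  65.]
seat_1 scene 0.91 [501. -40.  65.]
seat_1 scene 0.79 [563. -47.  69.]
seat_1 scene 0.15 [ 457. -315.   38.]
seat_1 top 0.76 [638. -60.  63.]
seat_1 top 0.63 [567. -51.  65.]
rails scene 0.88 [574.  20.  64.]
rails scene 0.35 [366. -23.  -1.]
rails top 0.75 [573.  19.  62.]
drift scene 0.75 [ 454. -310.   44.]
drift 
[... 408 characters left out ...]
6 [412. 446.  -2.]
jar scene 0.85 [517. 450.  -2.]
jar scene 0.79 [588. 209.   3.]
jar scene 0.69 [467. 589.   4.]
jar top 0.73 [520. 446.   4.]
jar top 0.63 [469. 588.   3.]
jar top 0.56 [591. 208.   3.]
jar top 0.48 [408. 450.  -2.]
lid scene 0.9 [430. 278.  -1.]
lid top 0.96 [431. 276.  -1.]
lid_handle scene 0.6 [428. 278.  33.]
lid_handle top 0.82 [424. 274.  37.]
lid_handle top 0.57 [ 455. -318.   40.]
caliper scene 0.93 [363. -24.   0.]
caliper top 0.74 [556. -83.  66.]
caliper top 0.62 [363. -28.   3.]
marker scene 0.54 [ 396. -434.    4.]
marker top 0.67 [ 397. -433.    1.]
marker top 0.19 [596. 205.   4.]
oil_bottle scene 0.6 [711. 170.   2.]
oil_bottle top 0.72 [711. 173.  -0.]
1.9
```

Run:
```python
from h import *
a=env.read_camera("scene");b=env.read_camera("top")
save(a,"s1.png",(180,120,380,340),3.0*0.9)
save(b,"t1.png",(130,130,400,260),2.9)
save(b,"t2.png",(260,150,345,230),7)
save(a,"s2.png",(240,190,350,270),7)
save(a,"s3.png",(180,120,330,240),5)
```

```text
(no output)
```

View pics/s2.png

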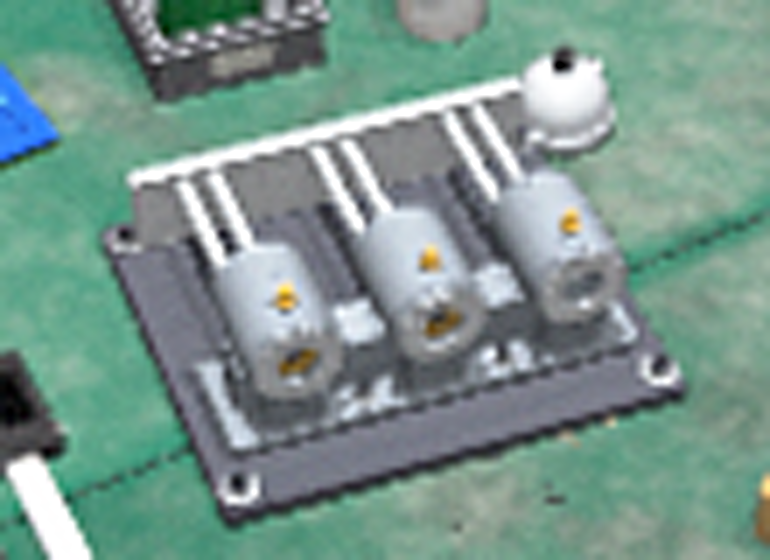

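View pics/t2.png

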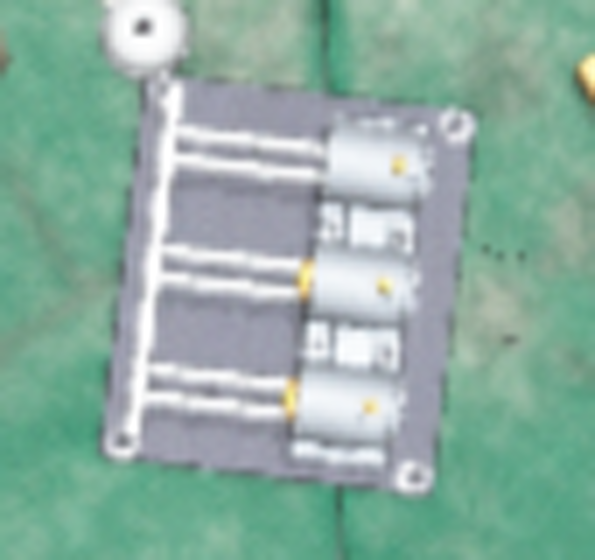

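View pics/s3.png

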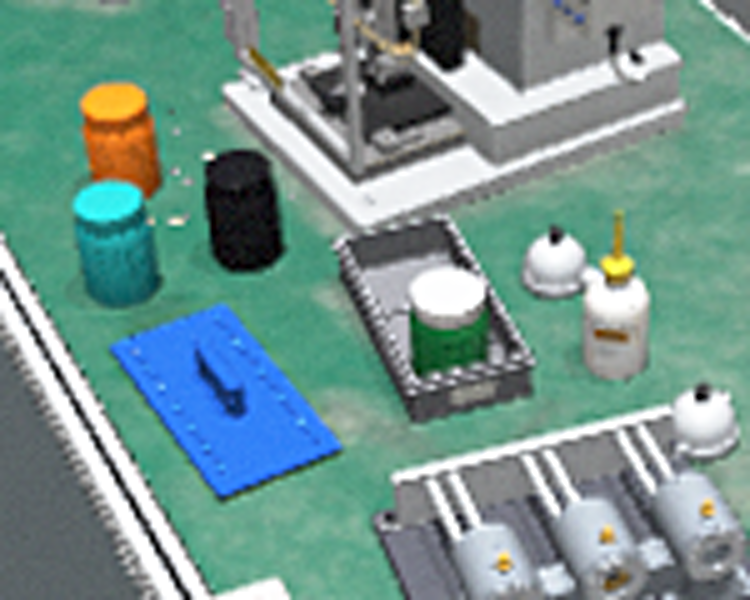

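View pics/t1.png

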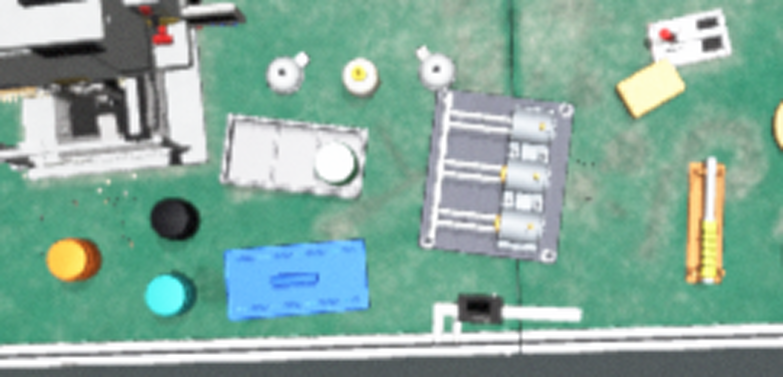

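Run:
```python
from h import *
from collections import defaultdict
D=defaultdict(list)
for k in range(5):
  for c in("scene","top"):
    env.read_camera(c)
    for t in "boss_1 seat_1 rails bracket drift drift_tip rest rest_seat tub jar lid lid_handle".split():
      for d in env.landmark_of(t,c):
        if d["confidence"]>.4: D[t,c].append(np.append(d["xyz"],d["confidence"]))
for k,v in D.items():
  v=np.array(v)
  # cluster
  used=np.zeros(len(v),bool)
  for i in range(len(v)):
    if used[i]: continue
    m=(np.linalg.norm(v[:,:3]-v[i,:3],axis=1)<25)&~used; used|=m
    if m.sum()>1: print(k,m.sum(),np.round(v[m][:,:3].mean(0),1),np.round(v[m][:,:3].std(0),1))
print(env.state()["t"])
```

```text
('boss_1', 'scene') 5 [489.4 -76.7  65.3] [1.6 1.9 1. ]
('boss_1', 'scene') 5 [559.1 -85.4  65.1] [1.6 1.2 0.8]
('boss_1', 'scene') 5 [630.7 -95.2  64.7] [1.6 0.7 1.2]
('seat_1', 'scene') 5 [562.6 -46.9  66.6] [1.4 1.8 0.8]
('seat_1', 'scene') 5 [497.5 -41.7  66.1] [0.7 0.7 0.9]
('seat_1', 'scene') 4 [633.  -61.   67.8] [1.5 0.7 0.7]
('rails', 'scene') 5 [573.6  18.5  63.9] [0.7 1.5 2. ]
('bracket', 'scene') 5 [566.8 -56.7   5. ] [0.8 1.2 2.2]
('drift', 'scene') 5 [ 455.3 -313.7   42.5] [1.  1.3 2. ]
('drift_tip', 'scene') 5 [ 586.  -320.2   38.9] [1.1 1.5 0.8]
('rest', 'scene') 5 [ 4.559e+02 -3.158e+02  2.000e-01] [1.7 1.4 1. ]
('rest_seat', 'scene') 5 [ 455.1 -313.2   40.2] [0.6 1.7 2.7]
('tub', 'scene') 5 [605.8 273.6  -1.2] [1.8 1.2 0.5]
('jar', 'scene') 4 [520.4 449.1  -1.5] [1.6 0.2 0.5]
('jar', 'scene') 5 [467.5 589.    2.2] [0.8 1.9 1.3]
('jar', 'scene') 5 [590.7 208.9   3.1] [0.9 2.3 0.7]
('jar', 'scene') 5 [414.6 448.7  -1.3] [1.5 2.1 1.1]
('lid', 'scene') 5 [429.1 278.1  -1.1] [2.3 1.3 1.4]
('lid_handle', 'scene') 4 [426.6 279.1  32.6] [1.1 0.4 1.4]
('boss_1', 'top') 5 [55
[... 457 characters left out ...]
19.5   41. ] [2.2 1.2 1. ]
('drift_tip', 'top') 2 [427.2 274.   36.9] [0.8 0.4 1.3]
('rest', 'top') 5 [ 457.3 -311.9   -1.3] [1.7 1.1 0.9]
('rest_seat', 'top') 4 [ 453.4 -310.3   38.8] [1.5 1.1 1. ]
('tub', 'top') 4 [ 6.066e+02  2.727e+02 -5.000e-01] [2.1 1.5 1.3]
('jar', 'top') 5 [468.7 590.4   3. ] [1.4 1.5 0.9]
('jar', 'top') 4 [519.3 445.7   2.6] [0.9 1.7 2.1]
('jar', 'top') 5 [594.8 205.4   4.4] [0.7 0.7 1.7]
('jar', 'top') 5 [408.1 453.3  -1.4] [1.  0.2 1.4]
('lid', 'top') 5 [4.305e+02 2.766e+02 3.000e-01] [1.2 2.1 2. ]
('lid', 'top') 2 [593.6 205.6   4.7] [1.1 0.8 1.1]
('lid_handle', 'top') 5 [427.5 275.6  36.9] [1.9 2.2 1.2]
('drift', 'top') 4 [ 454.6 -317.2   42.7] [0.7 1.1 1.1]
8.5
```

```bash
python3 - <<'E'
import numpy as np
L=[(-70,-30),(0,-30),(70,-30),(0,6),(-70,6),(70,6),(0,75),(0,0)]
S=[(489.4,-76.7),(559.1,-85.4),(630.7,-95.2),(562.6,-46.9),(497.5,-41.7),(633,-61),(573.6,18.5),(566.8,-56.7)]
T=[(491.6,-75.7),(556.9,-84.2),(626.2,-96),(566.4,-50.7),(495.4,-38.6),(640.3,-60.9),(576.9,17.7),(562.9,-59.4)]
def fit(L,P):
    L=np.array(L,float)@[1,1j];P=np.array(P)@[1,1j]
    l=L-L.mean();p=P-P.mean();a=np.angle((p*l.conj()).sum())
    o=P.mean()-np.exp(1j*a)*L.mean();r=P-o-np.exp(1j*a)*L
    return o,a,np.round(r,1)
for n,x,y in(("s",L,S),("t",L,T),("b",L+L,S+T)):print(n,*fit(x,y))
E
python3 - <<'E'
from h import *
a=env.read_camera("scene");b=env.read_camera("top")
# refine bracket by overlay
o=np.array([564,-57]);an=-0.135
def W(x,y,z): c,s=np.cos(an),np.sin(an); return np.array([o[0]+c*x-s*y,o[1]+s*x+c*y,z])
for n,im,crop in(("scene",a,(240,190,350,270)),("top",b,(260,150,345,230))):
    s=7; I=cv2.resize(im[crop[1]:crop[3],crop[0]:crop[2]],None,fx=s,fy=s,interpolation=cv2.INTER_CUBIC)
    def P(*p): q=(proj(n,W(*p))-[crop[0],crop[1]]+.5)*s; return tuple(int(v) for v in q)
    for x in(-70,0,70):
        for r in (9.5,24):
            pts=np.array([P(x+r*np.cos(t),-30,65+r*np.sin(t)) for t in np.linspace(0,6.3,40)]);cv2.polylines(I,[pts],True,(255,0,0),1)
        for u in(-8,8): cv2.line(I,P(x+u,31,54),P(x+u,118,54),(0,0,255),1)
    for z in (59,):
        cv2.polylines(I,[np.array([P(-116,118,z),P(116,118,z),P(116,126,z),P(-116,126,z)])],True,(255,0,255),1)
    cv2.polylines(I,[np.array([P(-116,-58,8),P(116,-58,8),P(116,142,8),P(-116,142,8)])],True,(255,255,0),1)
    save(I,f"ov_{n}.png")
E
```

```text
s (564.0372006705952-56.0091113257981j) -0.13453703612473597 [-1.2-0.4j -0.9+0.3j  1.3-0.1j -2.2+3.2j  2. -1.j  -1.2-1.5j -0.5+0.2j
  2.8-0.7j]
t (564.5147998049897-56.345136375570846j) -0.16123149743138107 [ 1. -1.j  -2.8+1.8j -2.6+1.2j  0.9-0.3j -1. +0.6j  5.7+0.8j  0.3+0.j
 -1.6-3.1j]
b (564.2759779534096-56.17715430149258j) -0.14793107837896355 [-1.2-1.2j -0.8+0.4j  1.6+1.j  -2.6+3.3j  1.6-1.8j -1.4-0.4j -1.7+0.5j
  2.5-0.5j  1. -0.2j -3. +1.6j -2.9+0.2j  1.2-0.5j -0.5+1.3j  5.9-0.3j
  1.6-0.3j -1.4-3.2j]
```

View pics/ov_scene.png

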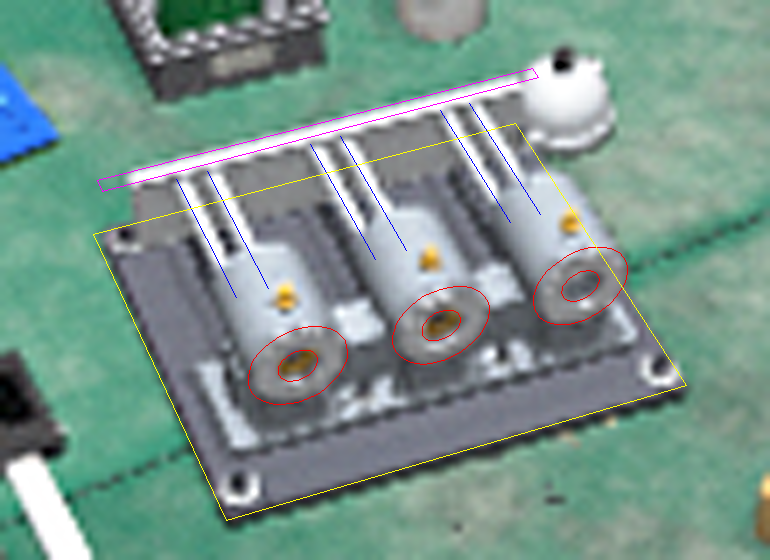

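View pics/ov_top.png

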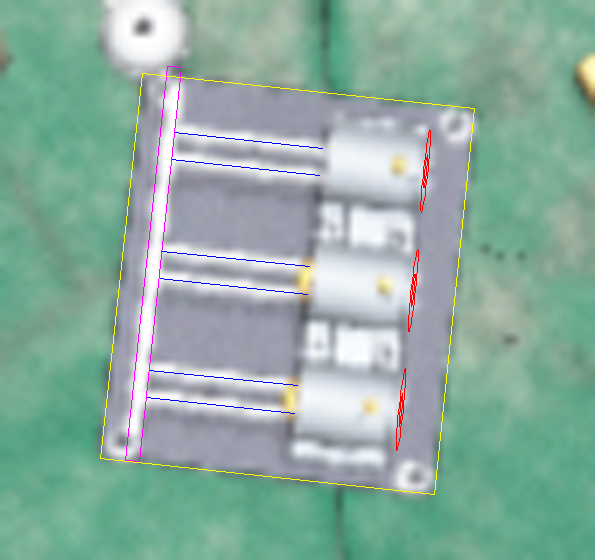

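```bash
cat >> h.py <<'E'
def mk(o,an):
    c,s=np.cos(an),np.sin(an)
    return lambda x,y,z: np.array([o[0]+c*x-s*y,o[1]+s*x+c*y,z])
def overlay(n,im,crop,s,lines,name):
    I=cv2.resize(im[crop[1]:crop[3],crop[0]:crop[2]],None,fx=s,fy=s,interpolation=cv2.INTER_CUBIC)
    for pts,col in lines:
        q=np.array([(proj(n,p)-[crop[0],crop[1]]+.5)*s for p in pts]).astype(int)
        cv2.polylines(I,[q],False,col,1)
    save(I,name)
def box(W,x0,x1,y0,y1,z): return [W(x0,y0,z),W(x1,y0,z),W(x1,y1,z),W(x0,y1,z),W(x0,y0,z)]
E
python3 - <<'E'
from h import *
a=env.read_camera("scene");b=env.read_camera("top")
W=mk((455,-314.5),-.035)
Tb=mk((606,273),np.pi/2-.06); Ld=mk((430,277),np.pi/2+.04)
circ=lambda o,r,z:[np.array([o[0]+r*np.cos(t),o[1]+r*np.sin(t),z]) for t in np.linspace(0,6.3,30)]
D=[(box(W,-40,40,-9,9,49),(255,0,0)),(box(W,40,130,-6.5,6.5,40),(0,0,255)),(box(W,-47,125,-25,25,8),(0,255,255))]
T=[(box(Tb,-98,98,-47,47,40),(255,0,0)),(circ((593,207),30,90),(0,0,255)),(box(Ld,-101,101,-50,50,9.5),(255,255,0)),(box(Ld,-33,33,-7,7,44.5),(255,0,255))]
overlay("scene",a,(285,280,365,335),8,D,"od_s.png")
overlay("top",b,(355,175,395,235),10,D,"od_t.png")
overlay("scene",a,(195,155,300,225),7,T,"ot_s.png")
overlay("top",b,(195,160,270,245),7,T,"ot_t.png")
E
```

```text
(no output)
```

View pics/od_s.png

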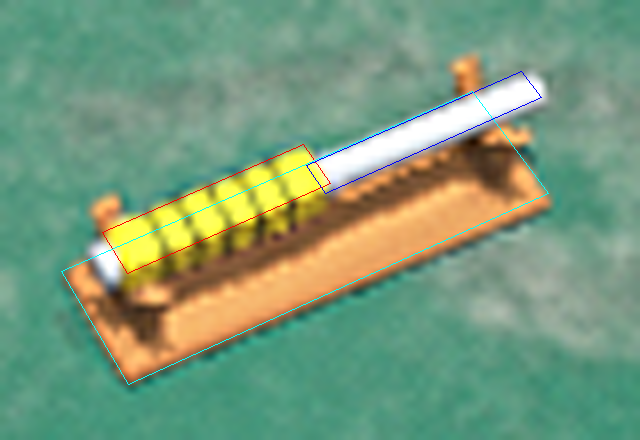

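View pics/od_t.png

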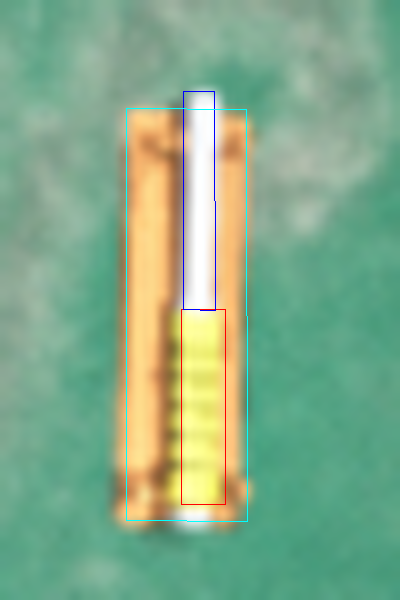

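View pics/ot_s.png

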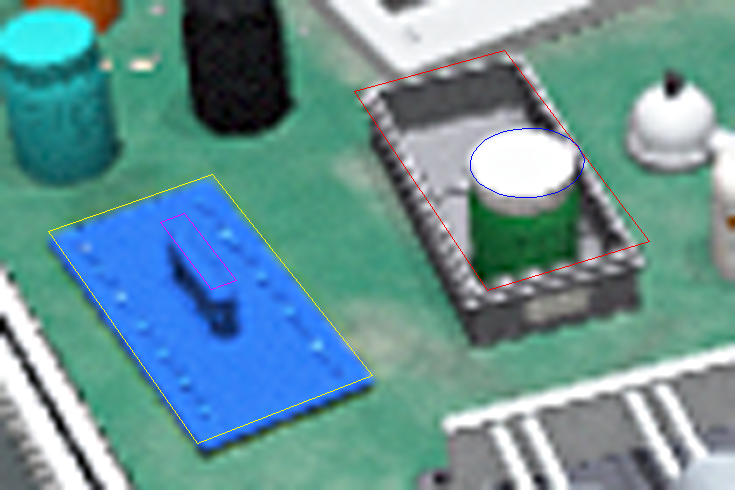

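View pics/ot_t.png

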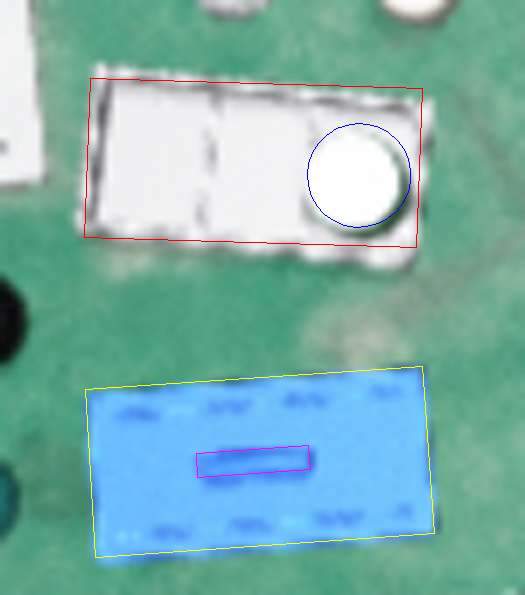

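```bash
cat > go.py <<'E'
import sys,numpy as np
from cell import env
# go.py x y z [yaw] [pmax]: prints tool-frame total shift in units
s=env.state(); p=s["eef_pos"]; ps=s["tcp_rot"][2]
a=[float(v) for v in sys.argv[1:]]
d=np.array(a[:3])-p
tx=np.array([np.cos(ps),np.sin(ps),0]);ty=np.array([np.sin(ps),-np.cos(ps),0])
u=np.array([d@tx,d@ty,-d[2]])/400
n=int(np.ceil(np.linalg.norm(u)*400/55))
print("t",round(s["t"],1),"pos",p.round(1),"yaw",ps.round(4),"F",s["ft_force"].round(1),"open",round(s["opening"],3))
print("shift total",u.round(4)," n",n,"per",(u/max(n,1)).round(4))
if len(a)>3:
    dy=(a[3]-ps+np.pi)%(2*np.pi)-np.pi; t=-dy/np.pi
    print("turn total",t.round(4),"n",int(np.ceil(abs(t)/.058)),"per",(t/max(1,np.ceil(abs(t)/.058))).round(4))
E
python3 go.py 500 300 214; python3 go.py 600 0 214 ; python3 go.py 469 -315 120 -.037
```

```text
t 8.7 pos [220.6 584.8 214.7] yaw 2.7808 F [-0.3 -0.1 -0.4] open 1.0
shift total [-0.9048 -0.4196  0.0017]  n 8 per [-0.1131 -0.0524  0.0002]
t 8.7 pos [220.6 584.8 214.7] yaw 2.7808 F [-0.3 -0.1 -0.4] open 1.0
shift total [-1.4035 -1.033   0.0017]  n 13 per [-1.08e-01 -7.95e-02  1.00e-04]
t 8.7 pos [220.6 584.8 214.7] yaw 2.7808 F [-0.3 -0.1 -0.4] open 1.0
shift total [-1.3751 -1.8854  0.2367]  n 18 per [-0.0764 -0.1047  0.0131]
turn total 0.8969 n 16 per 0.0561
```

```bash
python3 -m pendant '[-0.113,-0.0525,0,0,-1,-0.113,-0.0525,0,0,-1,-0.113,-0.0525,0,0,-1,-0.113,-0.0525,0,0,-1,-0.113,-0.0525,0,0,-1,-0.113,-0.0525,0,0,-1,-0.113,-0.0525,0,0,-1,-0.113,-0.0525,0,0,-1,-0.083,-0.102,0,0,-1,-0.083,-0.102,0,0,-1]'; python3 go.py 600 0 214; python3 go.py 469 -315 120 -.037
```

```text
t: 9.95
eef_pos: [533.5, 198.6, 214.5]
tcp_rot: [3.142, 0.0, 2.781]
ft_force: [0.1, -0.0, -0.2]
opening: 1.003
t 9.9 pos [533.5 198.6 214.5] yaw 2.7809 F [ 0.1 -0.  -0.2] open 1.003
shift total [-0.3308 -0.4058  0.0014]  n 4 per [-0.0827 -0.1015  0.0003]
t 9.9 pos [533.5 198.6 214.5] yaw 2.7809 F [ 0.1 -0.  -0.2] open 1.003
shift total [-0.3022 -1.2582  0.2364]  n 10 per [-0.0302 -0.1258  0.0236]
turn total 0.897 n 16 per 0.0561
```

```bash
python3 -m pendant '[-0.03,-0.126,0,0,-1,-0.03,-0.126,0,0,-1,-0.03,-0.126,0,0,-1,-0.03,-0.126,0.03,0,-1,-0.03,-0.126,0.03,0,-1,-0.03,-0.126,0.035,0,-1,-0.03,-0.126,0.035,0,-1,-0.03,-0.126,0.035,0,-1,-0.03,-0.126,0.035,0,-1,-0.03,-0.126,0.035,0,-1]'; python3 -m pendant '[0,0,0,0.056,-1,0,0,0,0.056,-1,0,0,0,0.056,-1,0,0,0,0.056,-1,0,0,0,0.056,-1,0,0,0,0.056,-1,0,0,0,0.056,-1,0,0,0,0.056,-1,0,0,0,0.056,-1,0,0,0,0.056,-1]';python3 -m pendant '[0,0,0,0.056,-0.5,0,0,0,0.056,-0.5,0,0,0,0.056,-0.5,0,0,0,0.056,-0.5,0,0,0,0.056,-0.5,0,0,0,0.056,-0.5]'; python3 go.py 469 -315 21 -.037
```

```text
t: 11.2
eef_pos: [467.0, -315.6, 120.3]
tcp_rot: [3.142, 0.0, 2.781]
ft_force: [1.6, -0.0, -0.4]
opening: 0.997
t: 12.45
eef_pos: [467.4, -313.8, 120.7]
tcp_rot: [3.141, -0.0, 1.016]
ft_force: [0.2, -0.3, -0.2]
opening: 1.002
t: 13.2
eef_pos: [467.4, -313.8, 120.7]
tcp_rot: [3.142, -0.0, -0.04]
ft_force: [0.2, 0.1, 0.0]
opening: 0.752
t 13.2 pos [ 467.4 -313.8  120.7] yaw -0.0399 F [0.2 0.1 0. ] open 0.752
shift total [0.0042 0.0029 0.2491]  n 2 per [0.0021 0.0014 0.1246]
turn total -0.0009 n 1 per -0.0009
```

Check the gripper's alignment over the drift in one close crop before going down.

```bash
python3 -m pendant '[0.004,0.003,0.15,0,-0.5,0,0,0,0,-0.5]'
python3 - <<'E'
from h import *
a=env.read_camera("scene");b=env.read_camera("top")
save(a,"g1s.png",(275,220,375,340),5);save(b,"g1t.png",(340,160,410,240),7)
E
```

```text
t: 13.45
eef_pos: [467.4, -313.8, 57.8]
tcp_rot: [-3.137, 0.005, -0.034]
ft_force: [-0.4, -0.4, 1.6]
opening: 0.752
```

View pics/g1s.png

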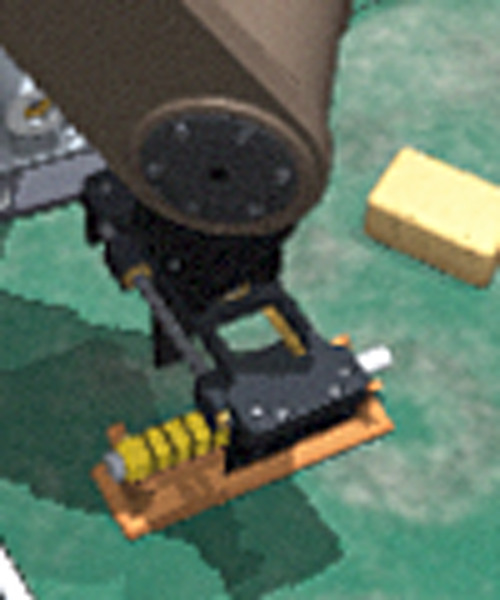

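View pics/g1t.png

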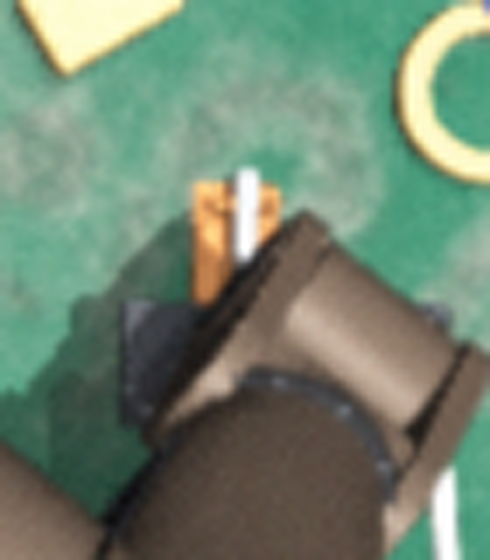

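```bash
python3 -m pendant '[0.003,0.002,0.045,0,-0.5,0,0,0.045,0,-0.5,0,0,0,0,-0.5]'; python3 -m pendant '[0,0,0,0,1,0,0,0,0,1,0,0,0,0,1,0,0,0,0,1,0,0,0,0,1,0,0,0,0,1,0,0,0,0,1,0,0,0,0,1]'; python3 go.py 469 -315 21 -.037
```

```text
t: 13.92
eef_pos: [469.9, -315.7, 24.2]
tcp_rot: [-3.141, 0.001, -0.034]
ft_force: [-0.3, 0.2, 0.4]
opening: 0.749
t: 14.92
eef_pos: [469.9, -315.4, 24.6]
tcp_rot: [-3.141, 0.0, -0.034]
ft_force: [0.7, 6.0, 4.0]
opening: 0.187
t 14.9 pos [ 469.9 -315.4   24.6] yaw -0.0344 F [0.7 6.  4. ] open 0.187
shift total [-0.0023 -0.0009  0.009 ]  n 1 per [-0.0023 -0.0009  0.009 ]
turn total 0.0008 n 1 per 0.0008
```

```bash
cat >> h.py <<'E'
BO=np.array([564.,-56.5]);BY=-0.14
B=lambda x,y,z: mk(BO,BY)(x,y,z)
E
python3 -m pendant '[0,0,-0.03,0,1,0,0,-0.08,0,1,0,0,-0.1,0,1,0,0,-0.06,0,1,0,0,0,0,1]'
python3 -c "
from h import *
print(B(-70,-175,49.6), B(0,-175,49.6))"
python3 go.py 470 -220 110 1.43
```

```text
t: 15.55
eef_pos: [470.6, -316.6, 134.5]
tcp_rot: [3.139, -0.003, -0.034]
ft_force: [0.5, 0.8, -3.7]
opening: 0.191
[ 470.2648352  -220.01978131   49.6       ] [ 539.57995494 -229.78779934   49.6       ]
t 15.6 pos [ 470.6 -316.6  134.5] yaw -0.0338 F [ 0.5  0.8 -3.7] open 0.191
shift total [-0.0097 -0.2414  0.0614]  n 2 per [-0.0048 -0.1207  0.0307]
turn total -0.4659 n 9 per -0.0518
```

```bash
python3 -m pendant '[-0.005,-0.12,0,0,1,-0.005,-0.12,0,0,1,0,0,0,-0.0518,1,0,0,0,-0.0518,1,0,0,0,-0.0518,1,0,0,0,-0.0518,1,0,0,0,-0.0518,1,0,0,0,-0.0518,1,0,0,0,-0.0518,1,0,0,0,-0.0518,1]'
python3 -m pendant '[0,0,0.06,-0.0518,1,0,0,0.07,0,1,0,0,0.07,0,1,0,0,0,0,1,0,0,0,0,1]'
python3 go.py 470.3 -220 49.6 1.43
python3 - <<'E'
from h import *
a=env.read_camera("scene");b=env.read_camera("top")
save(a,"i1s.png",(225,190,355,300),6);save(b,"i1t.png",(260,150,360,250),6)
for c in("scene","top"):
  for t in("drift_tip","drift"):
    for d in env.landmark_of(t,c)[:2]: print(t,c,round(d["confidence"],2),np.round(d["xyz"],1))
E
```

```text
t: 16.8
eef_pos: [468.9, -219.7, 131.4]
tcp_rot: [-3.14, -0.0, 1.273]
ft_force: [-0.3, -0.1, -3.2]
opening: 0.187
t: 17.42
eef_pos: [469.4, -219.9, 52.9]
tcp_rot: [-3.142, -0.0, 1.431]
ft_force: [1.0, 0.1, -3.1]
opening: 0.187
t 17.4 pos [ 469.4 -219.9   52.9] yaw 1.4306 F [ 1.   0.1 -3.1] open 0.187
shift total [0.     0.0022 0.0082]  n 1 per [0.     0.0022 0.0082]
turn total 0.0002 n 1 per 0.0002
drift scene 0.55 [ 466.9 -234.9   68.7]
drift_tip top 0.57 [ 487.6 -104.9   68.3]
drift top 0.42 [ 487.  -106.3   69.7]
```

View pics/i1s.png

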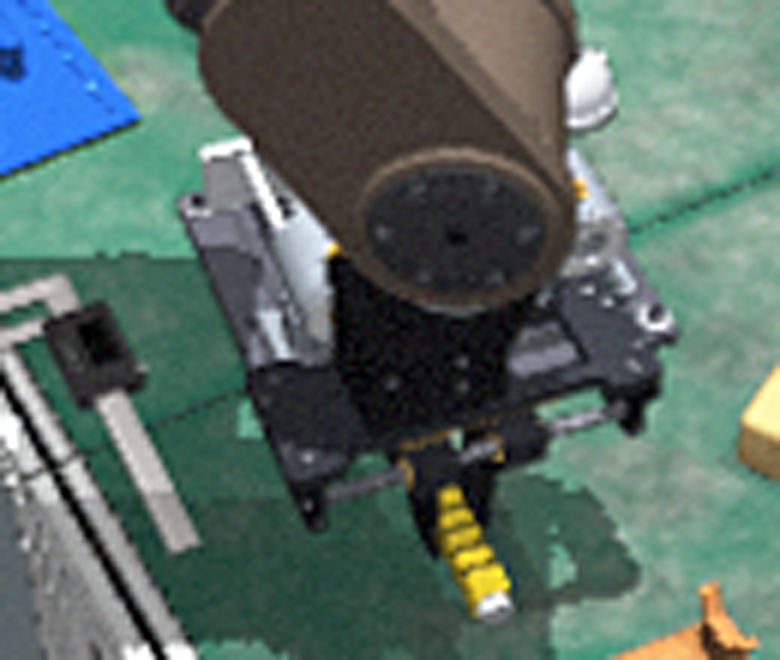

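View pics/i1t.png

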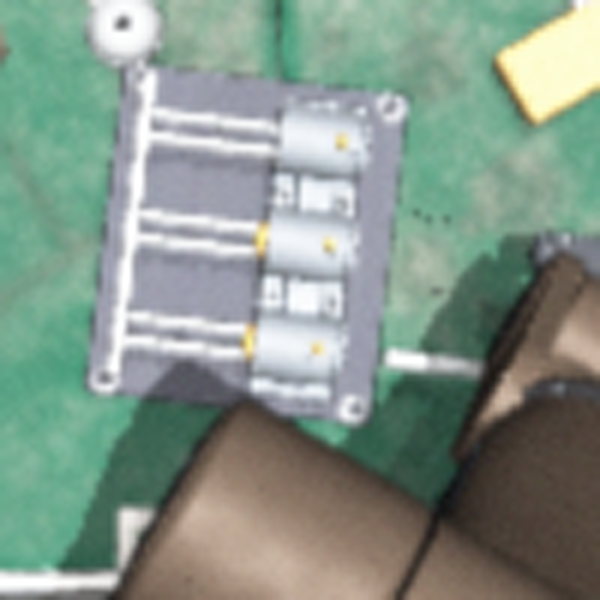

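```bash
cat > meas.py <<'E'
from h import *
from scipy.ndimage import map_coordinates
def ridge(g,c,W,x0,ys,z,half=12,hx=None):
    """centroid of brightness across local x at several ys; returns local-x offsets"""
    out=[]
    for y in ys:
        xs=np.linspace(x0-half,x0+half,int(half*4)+1)
        px=np.array([proj(c,W(x,y,z)) for x in xs])
        v=map_coordinates(g,[px[:,1],px[:,0]],order=1)
        w=np.clip(v-np.percentile(v,25),0,None)
        w=w**2
        out.append((w*xs).sum()/w.sum())
    return np.array(out)
def grab(c,n=4):
    return np.mean([env.read_camera(c).astype(float) for _ in range(n)],0)
E
python3 - <<'E'
from meas import *
im=grab("top");g=im.mean(2)
for x0 in(-78,-62,-8,8,62,78):
    r=ridge(g,"top",B,x0,np.arange(45,112,6),54,7); p=np.polyfit(np.arange(45,112,6),r-x0,1); print("rail",x0,"dx at y=75",np.polyval(p,75).round(2),"slope",p[0].round(4))
ys=np.arange(-90,-60,4)
r=ridge(g,"top",B,-70,ys,65+3.3,11);p=np.polyfit(ys,r,1);print("shank",r.round(1),p)
E
```

```text
rail -78 dx at y=75 -0.42 slope 0.0196
rail -62 dx at y=75 -0.28 slope 0.0178
rail -8 dx at y=75 -0.37 slope 0.0144
rail 8 dx at y=75 0.0 slope 0.0104
rail 62 dx at y=75 -0.14 slope 0.0184
rail 78 dx at y=75 0.08 slope 0.0084
shank [-71.5 -71.4 -71.2 -71.2 -71.1 -71.2 -70.9 -70.7] [ 2.43287888e-02 -6.93045977e+01]
```

```bash
python3 -m pendant '[0,0,0.008,0.002,1,0,0,0,0,1,0.05,0,0,0,1,0.02,0,0,0,1,0,0,0,0,1]'
python3 - <<'E'
from meas import *
s=env.state();p=s["eef_pos"];d=p[:2]-BO
c,sn=np.cos(BY),np.sin(BY)
print("local",c*d[0]+sn*d[1],-sn*d[0]+c*d[1],p[2],s["ft_force"],s["tcp_rot"])
im=grab("top",3);save(im.clip(0,255).astype(np.uint8),"i2t.png",(260,170,360,240),7)
for c in("scene","top"):
  for t in("drift_tip",):
    for d in env.landmark_of(t,c)[:2]: print(t,c,round(d["confidence"],2),np.round(d["xyz"],1))
E
```

```text
t: 18.55
eef_pos: [473.6, -191.2, 49.5]
tcp_rot: [-3.142, -0.0, 1.426]
ft_force: [0.0, 0.6, -2.2]
opening: 0.187
local -70.7571872382544 -145.96795815994585 49.49661134215398 [ 0.02538048  0.57911616 -2.18580929] [-3.14158973e+00 -6.93282677e-05  1.42581170e+00]
drift_tip top 0.41 [495.5 -76.8  64.4]
```

View pics/i2t.png

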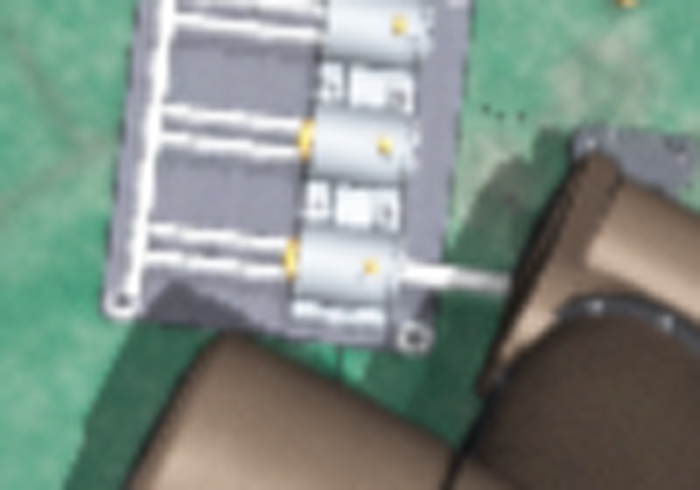

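```bash
python3 -m pendant '[0.01,0,0,0,1,0,0,0,0,1]'; python3 -m pendant '[0.01,0,0,0,1,0,0,0,0,1]';python3 go.py 473 -180 49.5
```

```text
t: 19.05
eef_pos: [473.9, -187.9, 49.4]
tcp_rot: [-3.141, -0.0, 1.424]
ft_force: [0.2, 0.2, -1.6]
opening: 0.188
t: 19.3
eef_pos: [474.7, -184.2, 49.5]
tcp_rot: [3.141, 0.0, 1.425]
ft_force: [-0.8, -2.8, -2.1]
opening: 0.187
t 19.3 pos [ 474.7 -184.2   49.5] yaw 1.4246 F [-0.8 -2.8 -2.1] open 0.187
shift total [ 0.0098 -0.0058  0.    ]  n 1 per [ 0.0098 -0.0058  0.    ]
```

```bash
python3 -m pendant '[0.01,0,0,0,1,0,0,0,0,1]';python3 go.py 473 -180 49.5
```

```text
t: 19.55
eef_pos: [475.8, -181.3, 49.7]
tcp_rot: [3.14, 0.002, 1.425]
ft_force: [-1.4, -10.8, -1.3]
opening: 0.186
t 19.6 pos [ 475.8 -181.3   49.7] yaw 1.4245 F [ -1.4 -10.8  -1.3] open 0.186
shift total [ 0.0022 -0.0073  0.0005]  n 1 per [ 0.0022 -0.0073  0.0005]
```

```bash
python3 -m pendant '[0.01,0,0,0,1,0.01,0,0,0,1,0,0,0,0,1]';python3 go.py 473 -180 49.5
```

```text
t: 19.92
eef_pos: [477.0, -173.5, 49.7]
tcp_rot: [3.139, 0.002, 1.424]
ft_force: [-1.0, -11.5, -3.0]
opening: 0.188
t 19.9 pos [ 477.  -173.5   49.7] yaw 1.4244 F [ -1.  -11.5  -3. ] open 0.188
shift total [-0.0175 -0.0076  0.0006]  n 1 per [-0.0175 -0.0076  0.0006]
```

```bash
python3 -m pendant '[0.02,0,0,0,1,0.02,0,0,0,1,0,0,0,0,1]'
python3 - <<'E'
from meas import *
im=grab("top",2);save(im.clip(0,255).astype(np.uint8),"i3t.png",(260,170,360,240),7)
E
python3 go.py 473 -180 49.5
```

```text
t: 20.3
eef_pos: [479.2, -157.0, 49.6]
tcp_rot: [3.14, 0.001, 1.424]
ft_force: [0.9, -6.3, -2.5]
opening: 0.186
t 20.4 pos [ 479.2 -157.    49.6] yaw 1.424 F [ 0.3 -6.  -2.6] open 0.187
shift total [-0.0591 -0.007   0.0002]  n 1 per [-0.0591 -0.007   0.0002]
```

View pics/i3t.png

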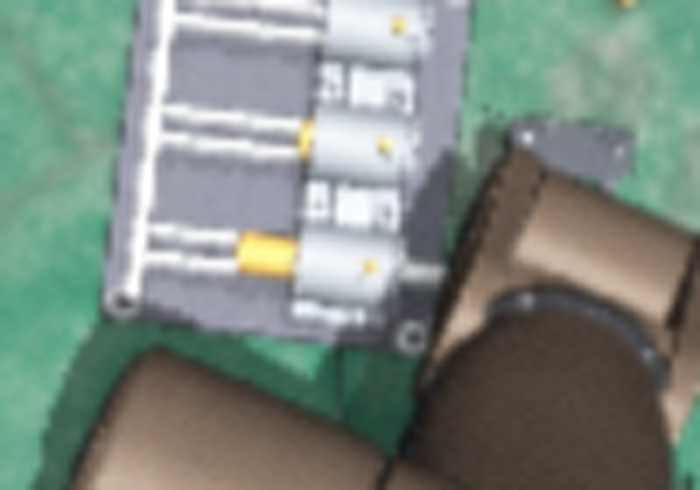

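```bash
python3 -m pendant '[0.02,0,0,0,1,0.02,0,0,0,1,0.02,0,0,0,1,0.02,0,0,0,1,0.015,0,0,0,1,0,0,0,0,1,0,0,0,0,1]'
python3 - <<'E'
from meas import *
s=env.state();p=s["eef_pos"];d=p[:2]-BO
c,sn=np.cos(BY),np.sin(BY)
print("local",c*d[0]+sn*d[1],-sn*d[0]+c*d[1],p[2],s["ft_force"])
im=grab("top",2);save(im.clip(0,255).astype(np.uint8),"i4t.png",(260,170,360,240),7)
for d in env.landmark_of("bush_1","top"): print(d["confidence"],d["xyz"])
E
```

```text
t: 21.28
eef_pos: [484.2, -118.8, 49.4]
tcp_rot: [-3.141, -0.0, 1.424]
ft_force: [0.3, 0.3, -2.3]
opening: 0.185
local -70.34124496429708 -72.81009882509913 49.39822716499921 [ 0.28394446  0.31515372 -2.29720259]
0.71 [395.4, -433.9, -1.4]
0.62 [510.8, 28.2, 63.2]
```

View pics/i4t.png

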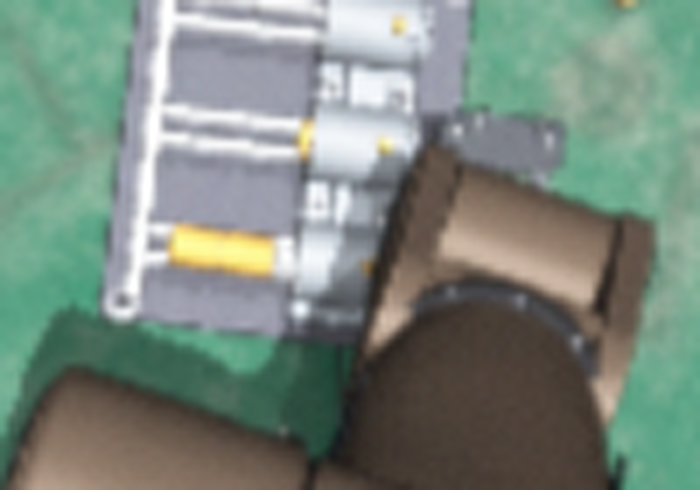

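```bash
python3 -m pendant '[-0.05,0,0,0,1,-0.1,0,0,0,1,-0.1,0,0,0,1,0,0,0,0,1,0,0.09,0,0,1,0,0.085,0,0,1,0,0,0,0,1,0,0,0,0,1]'
python3 - <<'E'
from meas import *
s=env.state();p=s["eef_pos"];d=p[:2]-BO
c,sn=np.cos(BY),np.sin(BY)
print("local",c*d[0]+sn*d[1],-sn*d[0]+c*d[1],p[2],s["ft_force"],s["tcp_rot"][2])
im=grab("top",2);save(im.clip(0,255).astype(np.uint8),"i5t.png",(260,170,360,240),7)
E
```

```text
t: 22.42
eef_pos: [538.0, -227.1, 49.1]
tcp_rot: [-3.14, -0.001, 1.425]
ft_force: [0.1, -0.5, -2.8]
opening: 0.187
local -1.9819909021422575 -172.56612506880694 49.05923040754619 [ 0.14111741 -0.52959353 -2.81200294] 1.4248217898047817
```

View pics/i5t.png

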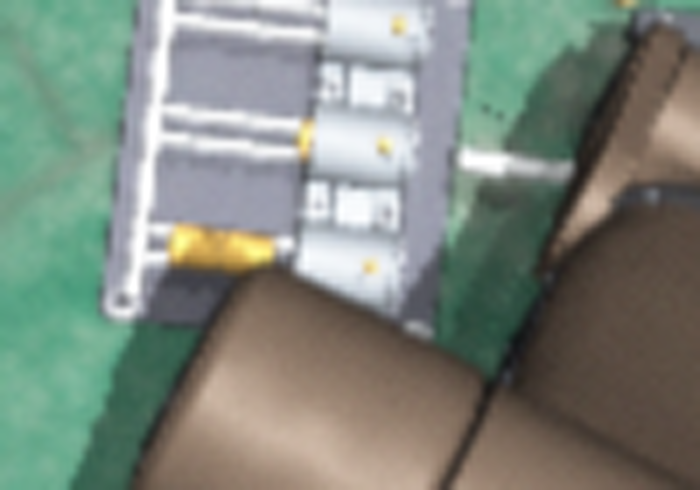

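```bash
python3 -m pendant '[0,0.0025,-0.001,0,1,0.03,0,0,0,1,0.03,0,0,0,1,0.01,0,0,0,1,0.01,0,0,0,1,0,0,0,0,1]'; python3 -m pendant '[0.01,0,0,0,1,0.01,0,0,0,1,0,0,0,0,1]'
```

```text
t: 23.28
eef_pos: [544.6, -196.2, 49.8]
tcp_rot: [3.142, -0.0, 1.425]
ft_force: [0.9, -0.0, -1.7]
opening: 0.188
t: 23.65
eef_pos: [546.1, -190.4, 50.1]
tcp_rot: [3.14, 0.002, 1.424]
ft_force: [-1.5, -11.0, -2.1]
opening: 0.184
```

```bash
python3 -m pendant '[0.01,-0.002,0,0,1,0.01,-0.002,0,0,1,0.02,0,0,0,1,0.02,0,0,0,1,0.02,0,0,0,1,0,0,0,0,1]'
python3 - <<'E'
from meas import *
s=env.state();p=s["eef_pos"];d=p[:2]-BO
c,sn=np.cos(BY),np.sin(BY)
print("local",c*d[0]+sn*d[1],-sn*d[0]+c*d[1],p[2],s["ft_force"],s["tcp_rot"][2])
E
```

```text
t: 24.4
eef_pos: [549.4, -157.6, 50.1]
tcp_rot: [3.14, 0.001, 1.424]
ft_force: [1.3, -5.7, -3.0]
opening: 0.19
local -0.393774621198169 -102.17280598965583 50.065755652776694 [ 1.29687511 -5.72032484 -2.99471739] 1.4237008649132727
```

```bash
python3 -m pendant '[0.02,0,0,0,1,0.02,0,0,0,1,0.02,0,0,0,1,0.013,0,0,0,1,0,0,0,0,1,0,0,0,0,1]'
python3 - <<'E'
from meas import *
s=env.state();p=s["eef_pos"];d=p[:2]-BO
c,sn=np.cos(BY),np.sin(BY)
print("local",c*d[0]+sn*d[1],-sn*d[0]+c*d[1],p[2],s["ft_force"],s["tcp_rot"][2])
im=grab("top",2);save(im.clip(0,255).astype(np.uint8),"i6t.png",(260,170,360,240),7)
for d in env.landmark_of("bush_1","top"): print(d["confidence"],d["xyz"])
E
```

```text
t: 25.15
eef_pos: [553.0, -127.7, 49.7]
tcp_rot: [-3.141, -0.0, 1.424]
ft_force: [0.3, -0.8, -1.9]
opening: 0.188
local -0.9801102962887498 -72.03523309183609 49.74967435182746 [ 0.31619197 -0.80583855 -1.86556343] 1.4244611973990549
0.67 [576.3, 14.0, 63.6]
0.43 [507.1, 26.0, 61.6]
```

View pics/i6t.png

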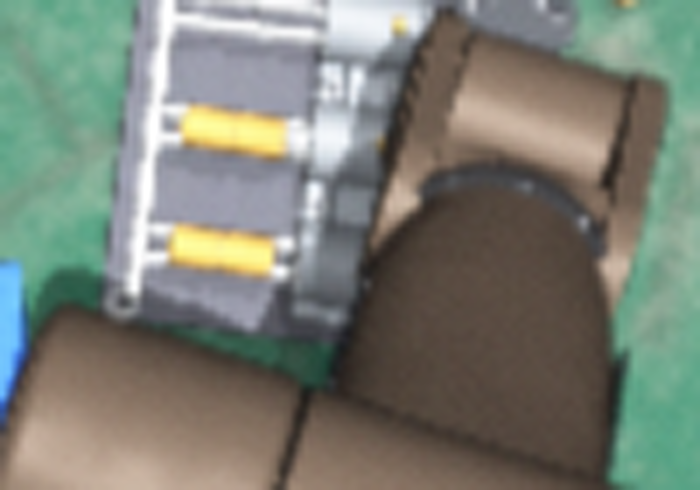

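```bash
python3 -m pendant '[-0.05,0,0,0,1,-0.1,0,0,0,1,-0.1,0,0,0,1,-0.05,0,-0.02,0,1,0,0,-0.1,0,1,0,0,-0.12,0,1,0,0,0,0.055,1,0,0,0,0.055,1,0,0,0,0.055,1,0,0,0,0.055,1]'; python3 -m pendant '[0,0,0,0.055,1,0,0,0,0.055,1,0,0,0,0.055,1,0,0,0,0.055,1,0,0,0,0.025,1,0,0,0,0,1]';python3 go.py 469.9 -315.6 100 -.035
```

```text
t: 26.55
eef_pos: [535.3, -246.7, 146.3]
tcp_rot: [3.142, -0.0, 0.727]
ft_force: [-0.1, -0.8, -2.0]
opening: 0.185
t: 27.3
eef_pos: [535.4, -246.7, 146.2]
tcp_rot: [-3.142, -0.0, -0.036]
ft_force: [-0.0, 0.5, -1.6]
opening: 0.188
t 27.3 pos [ 535.4 -246.7  146.2] yaw -0.036 F [-0.   0.5 -1.6] open 0.188
shift total [-0.1573  0.1781  0.1154]  n 2 per [-0.0787  0.089   0.0577]
turn total -0.0003 n 1 per -0.0003
```

```bash
python3 -m pendant '[-0.079,0.089,0,0,1,-0.078,0.089,0.055,0,1,0,0,0.06,0,1,0,0,0,0,1]';python3 - <<'E'
from h import *
a=env.read_camera("scene");b=env.read_camera("top")
save(a,"r1s.png",(275,220,375,340),5);save(b,"r1t.png",(340,160,410,240),7)
for c in("scene","top"):
  for t in("drift_tip","drift"):
    for d in env.landmark_of(t,c)[:2]: print(t,c,round(d["confidence"],2),np.round(d["xyz"],1))
E
python3 go.py 469.9 -315.6 24.6 -.035
```

```text
t: 27.8
eef_pos: [469.3, -315.3, 98.9]
tcp_rot: [-3.14, 0.002, -0.036]
ft_force: [0.3, 0.3, -1.9]
opening: 0.191
drift_tip scene 0.77 [ 585.6 -319.5  111.4]
drift scene 0.81 [ 455.6 -315.4  116.9]
drift_tip top 0.69 [497.1 -37.4  66. ]
drift_tip top 0.36 [ 586.7 -321.7  114.4]
drift top 0.55 [573.7  17.1  61.2]
drift top 0.52 [713.2 176.3  -1.5]
t 28.1 pos [ 470.7 -315.2  100.6] yaw -0.0354 F [ 0.4  0.2 -1.6] open 0.186
shift total [-0.002   0.0011  0.1901]  n 2 per [-0.001   0.0005  0.0951]
turn total -0.0001 n 1 per -0.0001
```

View pics/r1s.png

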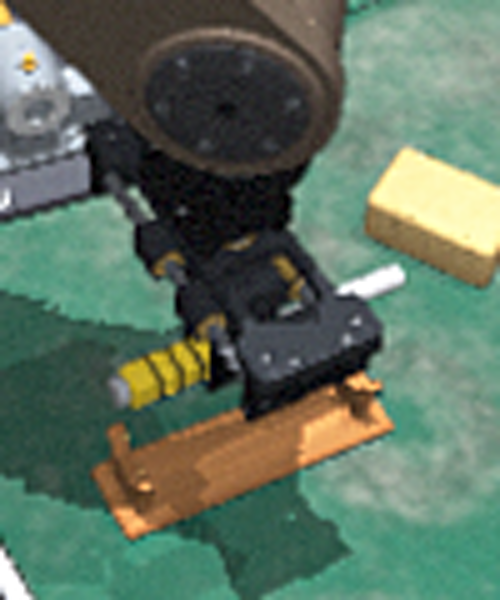

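View pics/r1t.png

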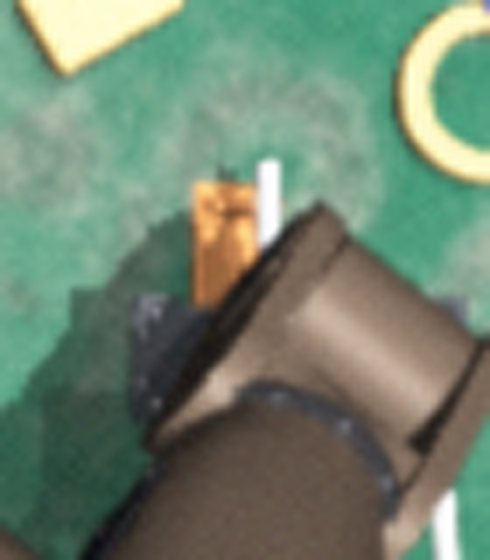

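```bash
python3 -m pendant '[-0.002,0.001,0.1,0,1,0,0,0.05,0,1,0,0,0,0,1]';python3 go.py 469.9 -315.6 24.6 -.035
```

```text
t: 28.48
eef_pos: [469.2, -315.2, 39.1]
tcp_rot: [-3.14, 0.001, -0.036]
ft_force: [0.2, -0.1, -2.7]
opening: 0.187
t 28.5 pos [ 469.2 -315.2   39.1] yaw -0.036 F [ 0.2 -0.1 -2.7] open 0.187
shift total [0.0018 0.0008 0.0363]  n 1 per [0.0018 0.0008 0.0363]
turn total -0.0003 n 1 per -0.0003
```

```bash
python3 -m pendant '[0.002,0.001,0.015,0,1,0,0,0.015,0,1,0,0,0.004,0,1,0,0,0,0,1]';python3 go.py 469.9 -315.6 24.6 -.035
```

```text
t: 28.98
eef_pos: [470.2, -316.0, 26.4]
tcp_rot: [-3.141, -0.0, -0.037]
ft_force: [0.1, 2.7, 0.6]
opening: 0.183
t 29.0 pos [ 470.2 -316.    26.4] yaw -0.0367 F [0.1 2.7 0.6] open 0.183
shift total [-0.0007 -0.001   0.0046]  n 1 per [-0.0007 -0.001   0.0046]
turn total -0.0005 n 1 per -0.0005
```

```bash
python3 -m pendant '[0,-0.0015,0.004,0,1,0,0,0,0,1]'; python3 -m pendant '[0,0,0,0,-0.5,0,0,0,0,-0.5,0,0,0,0,-0.5,0,0,0,0,-0.5,0,0,0,0,-0.5,0,0,0,0,-0.5,0,0,-0.08,0,-0.5,0,0,-0.14,0,-0.5,0,0,-0.14,0,-0.5,0,0,0,0,-0.5]'
python3 - <<'E'
from h import *
a=env.read_camera("scene");b=env.read_camera("top")
save(a,"r2s.png",(275,220,375,340),5);save(b,"r2t.png",(340,160,410,240),7)
for c in("scene","top"):
  for t in("drift_tip","drift"):
    for d in env.landmark_of(t,c)[:2]: print(t,c,round(d["confidence"],2),np.round(d["xyz"],1))
E
```

```text
t: 29.22
eef_pos: [470.2, -315.4, 24.8]
tcp_rot: [-3.141, -0.0, -0.037]
ft_force: [-0.6, 2.8, 3.5]
opening: 0.184
t: 30.48
eef_pos: [471.4, -316.6, 172.6]
tcp_rot: [3.137, -0.006, -0.036]
ft_force: [-0.4, 0.7, 0.3]
opening: 0.748
drift_tip scene 0.97 [ 588.6 -320.1   38.4]
drift scene 0.74 [ 457.  -315.1   40. ]
drift scene 0.71 [ 588.2 -321.8   39. ]
drift_tip top 0.41 [ 587.3 -318.7   40.6]
drift_tip top 0.33 [627.9 -93.1  68.6]
```

View pics/r2s.png

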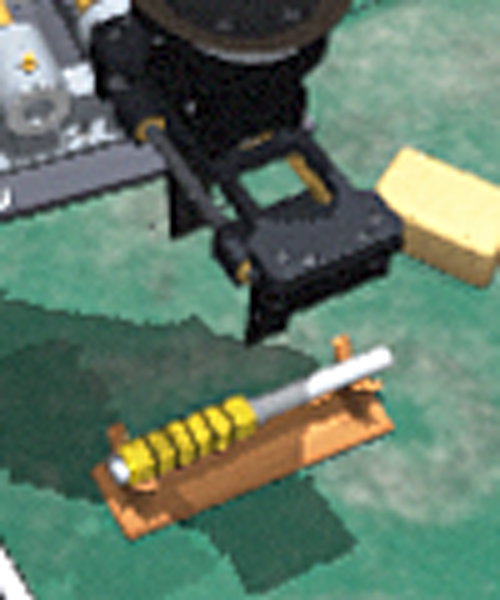

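Run:
```python
from meas import *
b=grab("top",3).clip(0,255).astype(np.uint8);a=grab("scene",3).clip(0,255).astype(np.uint8)
Tb=mk((606,273),np.pi/2-.12)
circ=lambda o,r,z:[np.array([o[0]+r*np.cos(t),o[1]+r*np.sin(t),z]) for t in np.linspace(0,6.3,30)]
T=[(box(Tb,-98,98,-47,47,40),(255,0,0)),(box(Tb,-94,94,-43,43,40),(255,0,0)),(circ((592.5,207),30,90),(0,0,255)),([Tb(31,-43,8),Tb(31,43,8)],(255,0,255))]
overlay("scene",a,(235,155,305,225),9,T,"j_s.png")
overlay("top",b,(200,160,265,210),10,T,"j_t.png")
```

```text
(no output)
```

View pics/j_s.png

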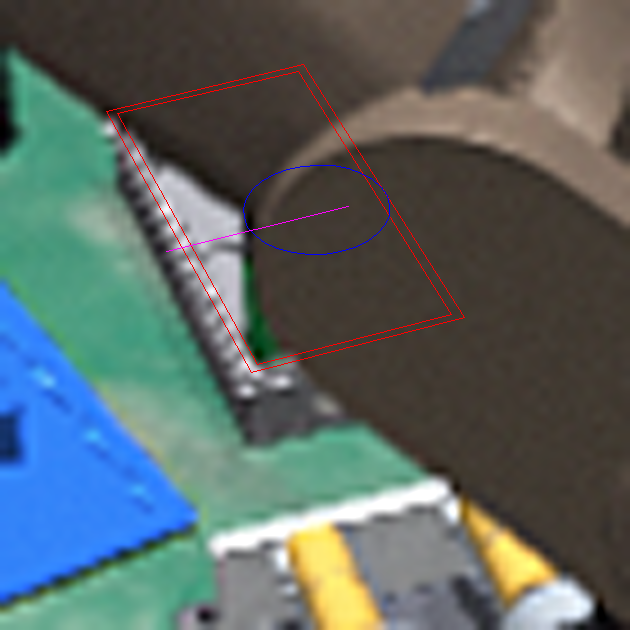

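View pics/j_t.png

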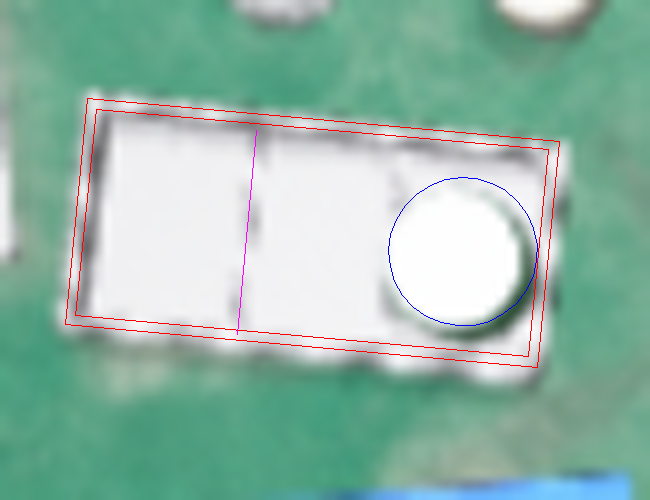

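```bash
python3 go.py 590 207.5 170 -.12
```

```text
t 31.1 pos [ 470.1 -315.6  168.3] yaw -0.0367 F [-1.  -0.7  0.5] open 0.749
shift total [ 0.2516 -1.3177 -0.0043]  n 10 per [ 0.0252 -0.1318 -0.0004]
turn total 0.0265 n 1 per 0.0265
```

```bash
python3 -m pendant '[0.025,-0.132,0,0,-1,0.025,-0.132,-0.01,0,-1,0.025,-0.132,0,0,-1,0.025,-0.132,0,0,-1,0.025,-0.132,0,0,-1,0.025,-0.132,0,0,-1,0.025,-0.132,0,0,-1,0.025,-0.132,0,0,-1,0.025,-0.132,0,0,-1,0.025,-0.132,0,0,-1]'; python3 -m pendant '[0,0,0,0.0265,-1,0,0,0,0,-1,0,0,0,0,-1]'; python3 go.py 590 207.5 47 -.12
```

```text
t: 32.33
eef_pos: [589.6, 210.3, 172.6]
tcp_rot: [-3.141, -0.0, -0.036]
ft_force: [0.2, -0.8, 0.6]
opening: 1.001
t: 32.7
eef_pos: [589.3, 207.9, 172.6]
tcp_rot: [-3.142, 0.0, -0.119]
ft_force: [-0.3, 0.2, 0.2]
opening: 1.001
t 32.7 pos [589.3 207.9 172.6] yaw -0.1188 F [-0.3  0.2  0.2] open 1.001
shift total [0.0018 0.0008 0.3141]  n 3 per [0.0006 0.0003 0.1047]
turn total 0.0004 n 1 per 0.0004
```

```bash
python3 -m pendant '[0.001,0.001,0.1,0,-1,0,0,0.06,0,-1,0,0,0,0,-1]'
python3 - <<'E'
from meas import *
a=env.read_camera("scene");b=env.read_camera("top")
save(a,"k1s.png",(225,120,325,220),6);save(b,"k1t.png",(190,140,290,240),6)
E
python3 go.py 590 207.5 47 -.12
```

```text
t: 33.08
eef_pos: [589.1, 207.1, 107.3]
tcp_rot: [3.141, 0.003, -0.12]
ft_force: [0.3, -0.2, 0.2]
opening: 1.0
t 33.2 pos [590.2 207.6 109.5] yaw -0.12 F [-0.2 -0.7  0.1] open 1.001
shift total [-0.0005  0.0004  0.1562]  n 2 per [-0.0002  0.0002  0.0781]
turn total 0.0 n 1 per 0.0
```

View pics/k1s.png

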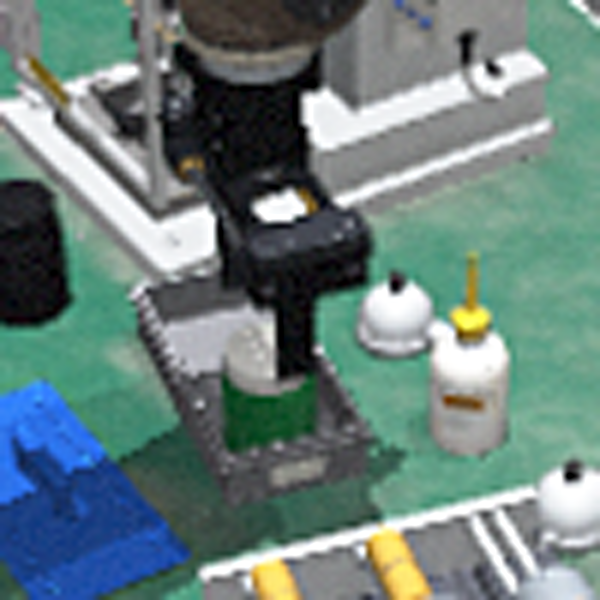

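View pics/k1t.png

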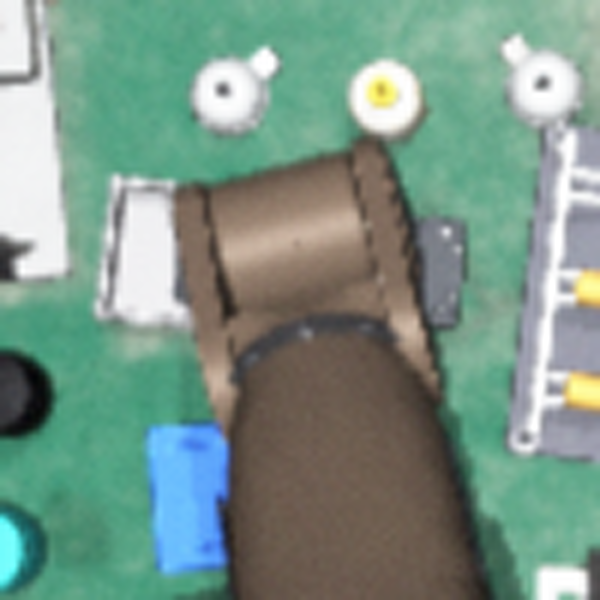

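```bash
python3 -m pendant '[0,0,0.08,0,-1,0,0,0.07,0,-1,0,0,0.005,0,-1,0,0,0,0,-1]'; python3 -m pendant '[0,0,0,0,1,0,0,0,0,1,0,0,0,0,1,0,0,0,0,1,0,0,0,0,1,0,0,0,0,1,0,0,0,0,1]'
```

```text
t: 33.67
eef_pos: [590.5, 208.1, 48.1]
tcp_rot: [-3.141, -0.002, -0.12]
ft_force: [0.3, 0.5, 0.4]
opening: 1.0
t: 34.55
eef_pos: [590.1, 208.4, 47.0]
tcp_rot: [-3.141, -0.001, -0.12]
ft_force: [1.0, 5.2, 5.5]
opening: 0.622
```

```bash
python3 -m pendant '[0,0,-0.03,0,1,0,0,-0.04,0,1,0,0,-0.08,0,1,0,0,-0.1,0,1,0,0,-0.05,0,1,0,0,0,0,1]'
python3 - <<'E'
from meas import *
a=env.read_camera("scene");save(a,"k2s.png",(225,120,325,220),6)
E
python3 go.py 440 60 160;python3 go.py 440 -130 160;python3 go.py 530 -205 160
```

```text
t: 35.3
eef_pos: [590.2, 207.8, 168.8]
tcp_rot: [-3.141, -0.003, -0.12]
ft_force: [-0.1, 0.4, -1.4]
opening: 0.627
t 35.4 pos [589.6 207.7 167.3] yaw -0.1199 F [ 0.  -0.4 -2.6] open 0.626
shift total [-0.3272  0.4114  0.0182]  n 4 per [-0.0818  0.1028  0.0045]
t 35.4 pos [589.6 207.7 167.3] yaw -0.1199 F [ 0.  -0.4 -2.6] open 0.626
shift total [-0.2704  0.883   0.0182]  n 7 per [-0.0386  0.1261  0.0026]
t 35.4 pos [589.6 207.7 167.3] yaw -0.1199 F [ 0.  -0.4 -2.6] open 0.626
shift total [-0.0246  1.0422  0.0182]  n 8 per [-0.0031  0.1303  0.0023]
```

View pics/k2s.png

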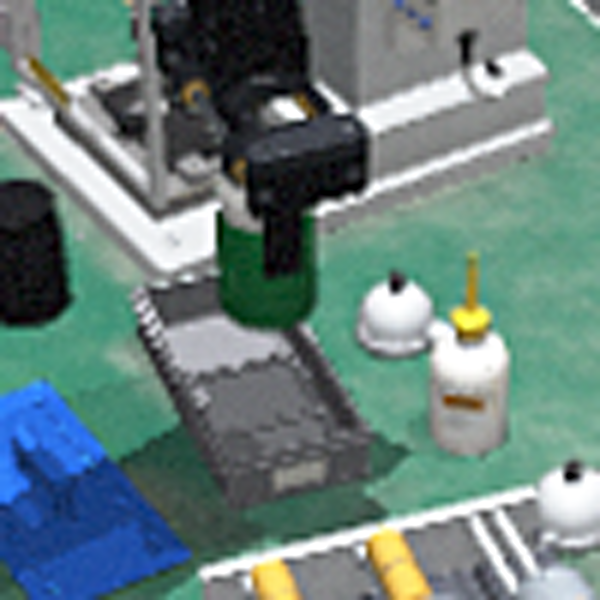

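```bash
python3 -m pendant '[-0.041,0.0515,0,0,1,-0.082,0.103,0,0,1,-0.082,0.103,0,0,1,-0.082,0.103,0,0,1,-0.041,0.0515,0,0,1,0.014,0.118,0,0,1,0.014,0.118,0,0,1,0.014,0.118,0,0,1,0.014,0.118,0,0,1,0,0,0,0,1]'; python3 -m pendant '[0.082,0.053,0,0,1,0.082,0.053,0,0,1,0.082,0.053,0,0,1,0,0,0.1,0,1,0,0,0.1,0,1,0,0,0,0,1,0,0,0,0,1]';python3 go.py 530 -205 43
```

```text
t: 36.6
eef_pos: [438.9, -132.4, 165.7]
tcp_rot: [-3.141, 0.002, -0.124]
ft_force: [0.0, 1.0, -1.5]
opening: 0.624
t: 37.48
eef_pos: [529.9, -204.6, 87.5]
tcp_rot: [3.142, -0.0, -0.119]
ft_force: [1.0, -0.6, -2.3]
opening: 0.624
t 37.5 pos [ 529.9 -204.6   87.5] yaw -0.1193 F [ 1.  -0.6 -2.3] open 0.624
shift total [0.0003 0.0009 0.1112]  n 1 per [0.0003 0.0009 0.1112]
```

```bash
python3 -m pendant '[0,0,0.06,0,1,0,0,0.035,0,1,0,0,0.01,0,1,0,0,0,0,1,0,0,0,0,1]'
python3 - <<'E'
from meas import *
a=env.read_camera("scene");save(a,"k3s.png",(255,200,375,310),6)
E
python3 go.py 530 -205 43
```

```text
t: 38.1
eef_pos: [529.9, -205.1, 45.3]
tcp_rot: [3.141, -0.001, -0.12]
ft_force: [-0.6, -0.6, -0.5]
opening: 0.63
t 38.1 pos [ 529.8 -205.1   45.2] yaw -0.1198 F [ 1.  -0.2 -1.2] open 0.624
shift total [ 0.0004 -0.0003  0.0056]  n 1 per [ 0.0004 -0.0003  0.0056]
```

View pics/k3s.png

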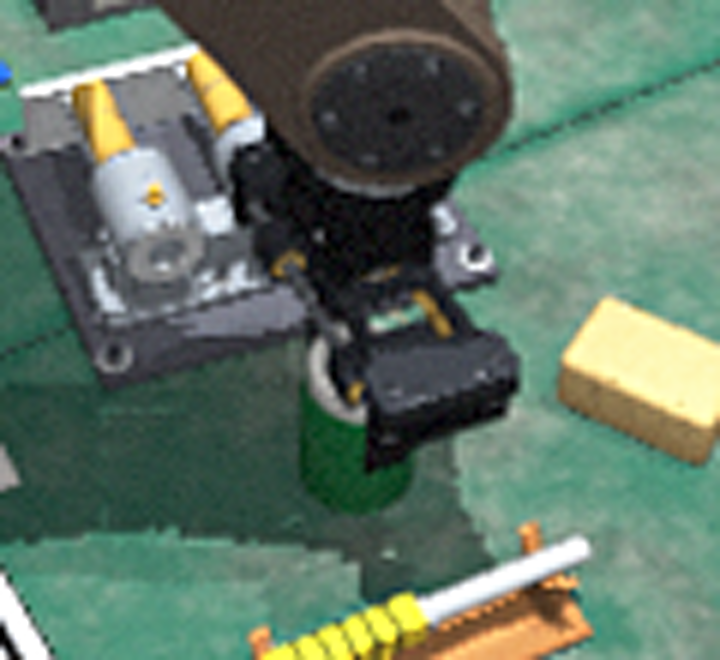

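```bash
python3 -m pendant '[0,0,0.006,0,1,0,0,0,0,1,0,0,0,0,1]'; python3 -m pendant '[0,0,0,0,0.1,0,0,0,0,-0.4,0,0,0,0,-0.6,0,0,0,0,-0.6,0,0,0,0,-0.6,0,0,0,0,-0.6,0,0,-0.05,0,-0.6,0,0,-0.1,0,-0.6,0,0,-0.14,0,-0.6,0,0,0,0,-0.6]'
python3 - <<'E'
from meas import *
a=env.read_camera("scene");save(a,"k4s.png",(180,130,380,310),4)
for c in("scene","top"):
  for t in("jar",):
    for d in env.landmark_of(t,c)[:5]: print(t,c,round(d["confidence"],2),np.round(d["xyz"],1))
E
python3 -c "
from h import *
print(B(0,69,0),B(-70,69,0))"; python3 go.py 574 12 130 1.424
```

```text
t: 38.52
eef_pos: [529.8, -205.1, 42.9]
tcp_rot: [3.141, -0.001, -0.12]
ft_force: [-0.4, 0.2, 6.3]
opening: 0.629
t: 39.78
eef_pos: [531.0, -205.7, 162.0]
tcp_rot: [3.139, -0.007, -0.12]
ft_force: [-0.1, -0.5, -0.4]
opening: 0.797
jar scene 0.91 [418.  448.2  -2.3]
jar scene 0.76 [468.3 589.4   1.8]
jar scene 0.71 [ 532.  -202.7   -1.5]
jar scene 0.57 [ 5.188e+02  4.497e+02 -3.000e-01]
jar top 0.73 [467.8 589.9   1.8]
jar top 0.64 [520.1 443.4   2. ]
jar top 0.49 [409.5 452.7  -1.3]
[573.62847491  11.82490374   0.        ] [504.31335518  21.59292176   0.        ]
t 39.9 pos [ 529.1 -204.8  157.5] yaw -0.1198 F [-0.7 -0.5 -0.6] open 0.802
shift total [ 0.0467 -0.5515  0.0687]  n 5 per [ 0.0093 -0.1103  0.0137]
turn total -0.4914 n 9 per -0.0546
```

View pics/k4s.png

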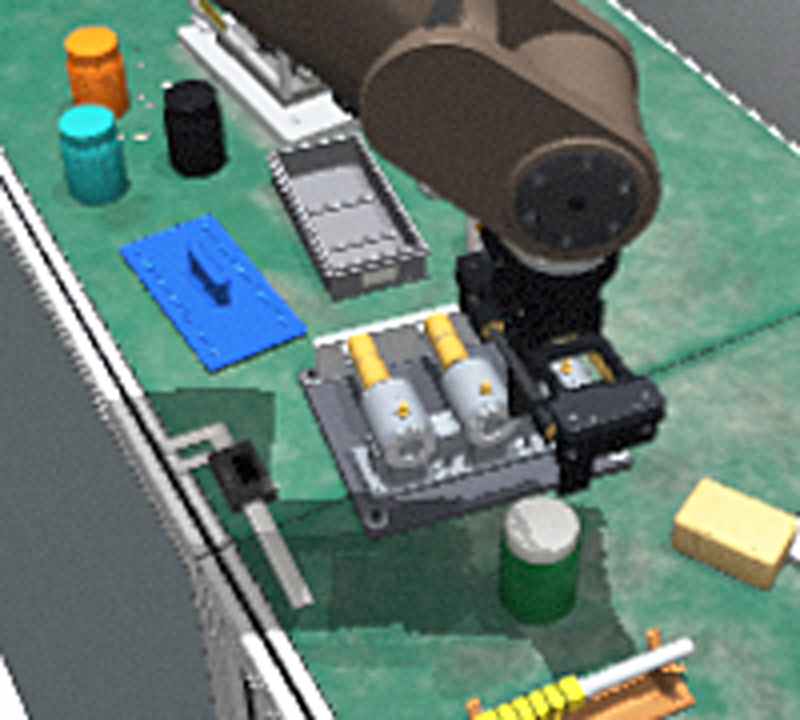

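```bash
python3 -m pendant '[0.009,-0.11,0,0,-0.1,0.009,-0.11,0,0,-0.1,0.009,-0.11,0,0,-0.1,0.009,-0.11,0,0,-0.1,0.009,-0.11,0,0,-0.1,0,0,0,-0.0546,-0.1,0,0,0,-0.0546,-0.1,0,0,0,-0.0546,-0.1,0,0,0,-0.0546,-0.1,0,0,0,-0.0546,-0.1]';  python3 -m pendant '[0,0,0,-0.0546,-0.1,0,0,0,-0.0546,-0.1,0,0,0,-0.0546,-0.1,0,0,0,-0.0546,-0.1,0,0,0,0,-0.1]'
python3 - <<'E'
from meas import *
a=env.read_camera("scene");save(a,"b1s.png",(230,160,350,270),6)
b=env.read_camera("top");save(b,"b1t.png",(240,140,350,240),6)
for c in("scene","top"):
  for t in("bush_1",):
    for d in env.landmark_of(t,c)[:5]: print(t,c,round(d["confidence"],2),np.round(d["xyz"],1))
E
python3 go.py 574 12 100 1.424
```

```text
t: 41.18
eef_pos: [573.1, 11.3, 156.5]
tcp_rot: [-3.139, 0.002, 0.744]
ft_force: [-0.8, 0.2, -0.5]
opening: 0.555
t: 41.8
eef_pos: [573.2, 11.3, 156.8]
tcp_rot: [-3.139, 0.0, 1.423]
ft_force: [-1.0, 0.5, -0.6]
opening: 0.549
bush_1 scene 0.65 [573.8  17.3  65.2]
bush_1 scene 0.59 [505.   30.7  62. ]
bush_1 scene 0.52 [ 532.4 -206.1   -0.6]
t 42.0 pos [573.6  11.3 157.7] yaw 1.4212 F [-0.5 -0.1 -0.2] open 0.549
shift total [0.0019 0.0008 0.1443]  n 2 per [0.001  0.0004 0.0721]
turn total -0.0009 n 1 per -0.0009
```

View pics/b1s.png

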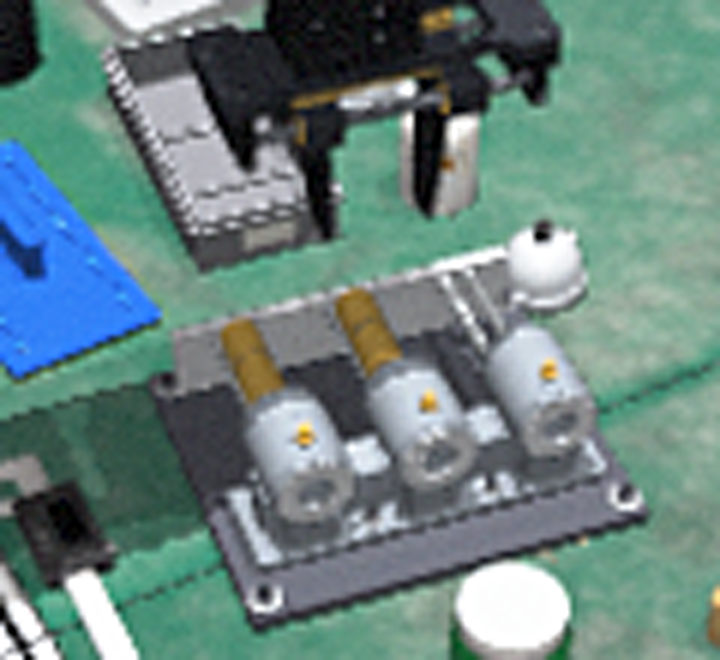

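View pics/b1t.png

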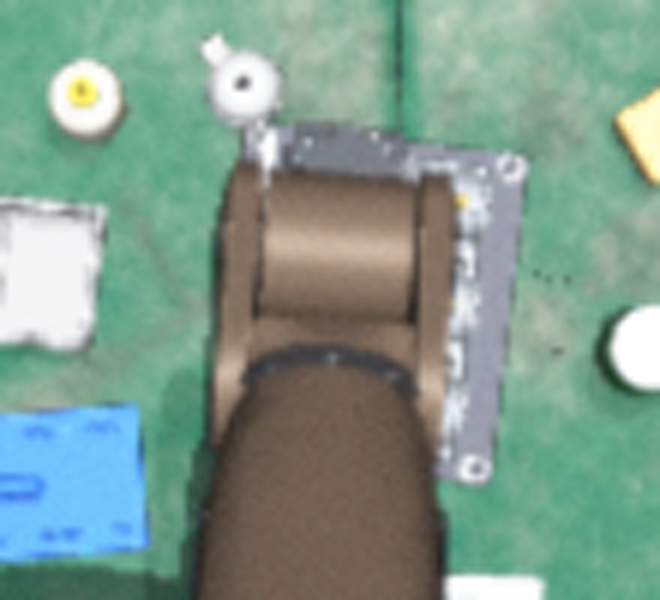

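```bash
python3 -m pendant '[0.006,0.001,0.1,0,-0.1,0,0,0.1,0,-0.1,0,0,0,0,-0.1,0,0,0,0,-0.1]'; python3 go.py 573.9 13.8 55 1.424
```

```text
t: 42.5
eef_pos: [575.1, 13.6, 79.4]
tcp_rot: [3.14, -0.0, 1.423]
ft_force: [-0.5, 0.9, 0.7]
opening: 0.547
t 42.5 pos [575.1  13.6  79.4] yaw 1.4232 F [-0.5  0.9  0.7] open 0.547
shift total [ 0.0002 -0.0029  0.0609]  n 1 per [ 0.0002 -0.0029  0.0609]
turn total -0.0003 n 1 per -0.0003
```

```bash
python3 -m pendant '[0,-0.003,0.04,0,-0.1,0,0,0.02,0,-0.1,0,0,0,0,-0.1,0,0,0,0,-0.1]'; python3 go.py 573.9 13.8 55 1.424;  python3 -m pendant '[0,0,0,0,1,0,0,0,0,1,0,0,0,0,1,0,0,0,0,1,0,0,0,0,1,0,0,0,0,1]'; python3 go.py 573.9 13.8 55 1.424
```

```text
t: 43.0
eef_pos: [573.4, 13.8, 54.4]
tcp_rot: [3.141, -0.0, 1.424]
ft_force: [0.3, -0.2, -0.2]
opening: 0.552
t 43.0 pos [573.4  13.8  54.4] yaw 1.4239 F [ 0.3 -0.2 -0.2] open 0.552
shift total [ 0.0002  0.0012 -0.0016]  n 1 per [ 0.0002  0.0012 -0.0016]
turn total -0.0 n 1 per -0.0
t: 43.75
eef_pos: [574.4, 13.6, 54.7]
tcp_rot: [3.139, -0.0, 1.424]
ft_force: [5.6, -0.5, 2.0]
opening: 0.242
t 43.8 pos [574.4  13.6  54.7] yaw 1.4238 F [ 5.6 -0.5  2. ] open 0.242
shift total [ 0.0003 -0.0014 -0.0007]  n 1 per [ 0.0003 -0.0014 -0.0007]
turn total -0.0001 n 1 per -0.0001
```

```bash
python3 -m pendant '[0,0,-0.03,0,1,0,0,-0.06,0,1,0,0,-0.1,0,1,0,0,-0.06,0,1,0,0,0,0.0545,1,0,0,0,0.0545,1,0,0,0,0.0545,1,0,0,0,0.0545,1,0,0,0,0.0545,1,0,0,0,0.0545,1]';python3 -m pendant '[0,0,0,0.0545,1,0,0,0,0.0545,1,0,0,0,0.0545,1,0,0,0,0,1]'
python3 - <<'E'
from meas import *
from collections import defaultdict
b=grab("top",3).clip(0,255).astype(np.uint8);a=grab("scene",3).clip(0,255).astype(np.uint8)
Tb=mk((603.5,271),np.pi/2-.125)
T=[(box(Tb,-98,98,-47,47,40),(255,0,0)),(box(Tb,-94,94,-43,43,40),(255,0,0)),([Tb(31,-43,8),Tb(31,43,8)],(255,0,255)),([Tb(-31,-43,8),Tb(-31,43,8)],(255,0,255))]
overlay("scene",a,(215,140,305,220),8,T,"u_s.png")
overlay("top",b,(195,155,275,215),9,T,"u_t.png")
for c in("scene","top"):
  for k in range(4):
    env.read_camera(c)
    for d in env.landmark_of("tub",c)[:1]: print(c,round(d["confidence"],2),np.round(d["xyz"],1))
s=env.state();print(s["eef_pos"],s["tcp_rot"],s["opening"])
E
```

```text
t: 45.0
eef_pos: [572.5, 13.9, 154.5]
tcp_rot: [-3.141, 0.001, 0.391]
ft_force: [0.2, 0.7, -2.2]
opening: 0.242
t: 45.5
eef_pos: [572.7, 13.9, 154.4]
tcp_rot: [-3.142, 0.001, -0.116]
ft_force: [0.3, 0.4, -0.5]
opening: 0.248
scene 0.7 [608.6 270.8  -2. ]
scene 0.72 [604.9 268.5  -2.1]
scene 0.76 [605.4 268.5  -0.9]
scene 0.59 [607.7 270.1  -1.9]
top 0.67 [604.8 269.7  -2.2]
top 0.7 [607.9 269.8   1.7]
top 0.65 [603.5 270.4  -2. ]
top 0.56 [ 6.059e+02  2.694e+02 -6.000e-01]
[573.25509389  13.76333446 154.21994059] [-3.14150219e+00 -2.85019852e-05 -1.16985961e-01] 0.24277371071049475
```

View pics/u_s.png

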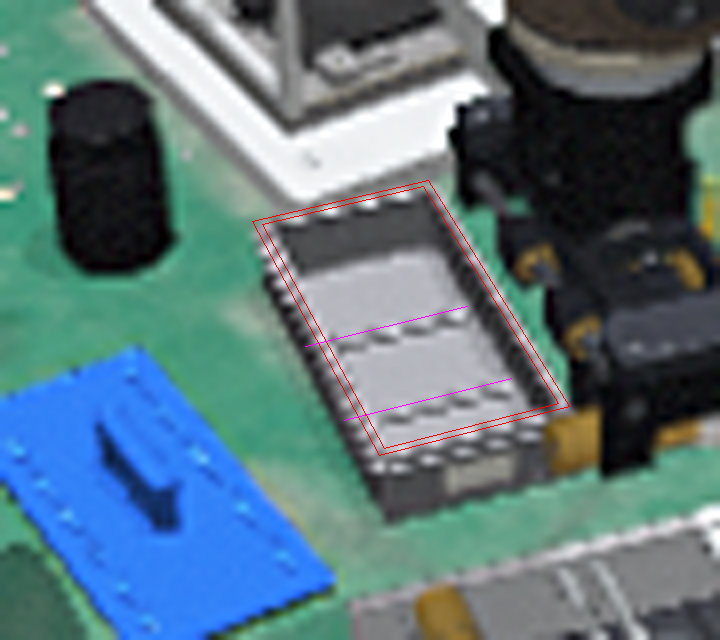

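View pics/u_t.png

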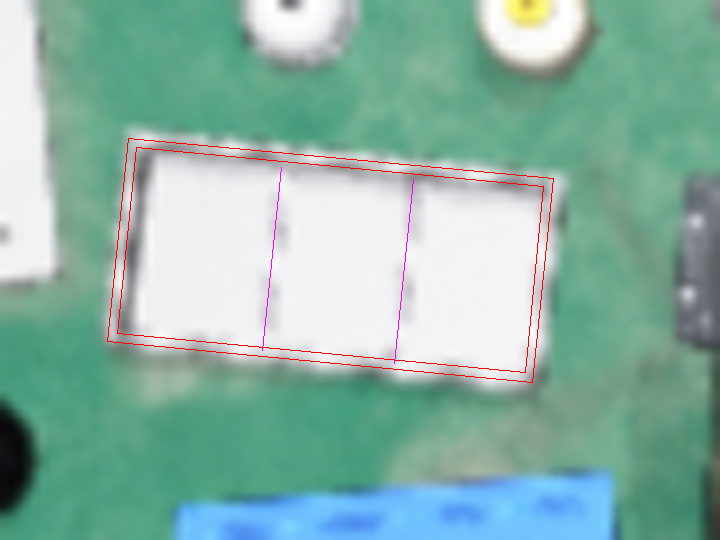

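```bash
python3 go.py 596.7 207 100 -.125
```

```text
t 46.6 pos [573.3  13.8 154.2] yaw -0.117 F [-1.1  0.1 -1. ] open 0.243
shift total [ 0.0018 -0.4866  0.1355]  n 4 per [ 0.0005 -0.1217  0.0339]
turn total 0.0026 n 1 per 0.0026
```

```bash
python3 -m pendant '[0.001,-0.08,0,0.0026,1,0,-0.12,0,0,1,0,-0.12,0,0,1,0,-0.12,0,0,1,0,-0.046,0.05,0,1,0,0,0.1,0,1,0,0,0.06,0,1,0,0,0,0,1,0,0,0,0,1]'
python3 - <<'E'
from meas import *
a=grab("scene",3).clip(0,255).astype(np.uint8);save(a,"v_s.png",(225,140,315,220),8)
b=grab("top",3).clip(0,255).astype(np.uint8);save(b,"v_t.png",(195,155,275,215),9)
E
python3 go.py 596.7 207 45 -.125
```

```text
t: 47.72
eef_pos: [598.1, 206.3, 70.8]
tcp_rot: [-3.141, -0.001, -0.126]
ft_force: [0.1, -0.2, -0.6]
opening: 0.248
t 48.0 pos [597.9 206.6  71. ] yaw -0.1252 F [ 0.3 -1.1 -1.8] open 0.246
shift total [-0.0031 -0.0006  0.0649]  n 1 per [-0.0031 -0.0006  0.0649]
turn total -0.0001 n 1 per -0.0001
```

View pics/v_s.png

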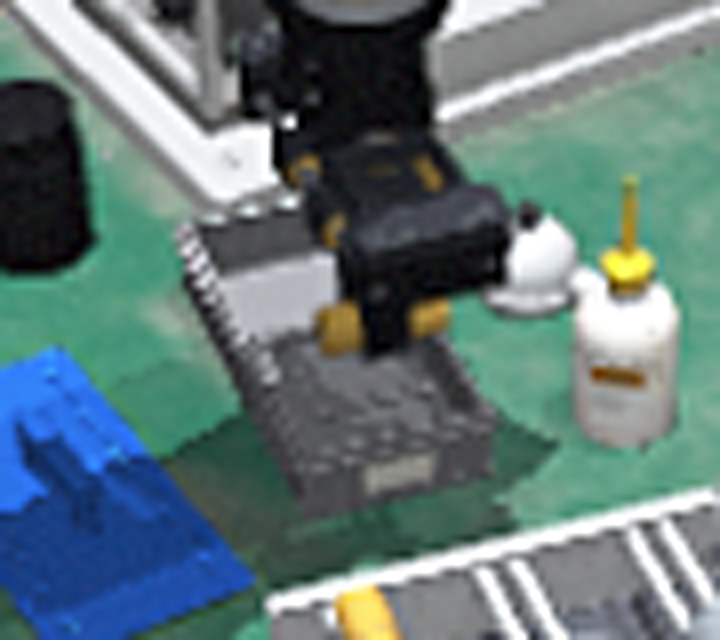

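View pics/v_t.png

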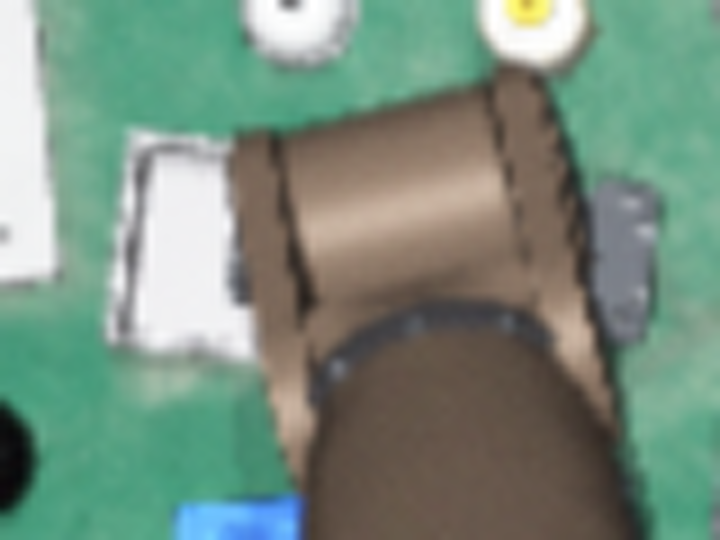

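Run:
```python
from h import *
z=lambda p:((proj("scene",p)-[225,140]+.5)*8).round()
print("bush",z([597.9,206.6,81]))
for o in((603.5,271),(604.5,269),(604,266)):
    T=mk(o,np.pi/2-.125); print(o,"corners",z(T(-98,47,40)),z(T(-98,-47,40)),"bottom",z(T(-98,47,0)),z(T(-98,-47,0)),"far", z(T(98,47,40)))
```

```text
bush [373. 319.]
(603.5, 271) corners [299. 455.] [489. 407.] bottom [303. 521.] [490. 472.] far [172. 222.]
(604.5, 269) corners [303. 457.] [493. 409.] bottom [307. 522.] [494. 474.] far [176. 223.]
(604, 266) corners [305. 461.] [495. 413.] bottom [309. 526.] [496. 478.] far [177. 227.]
```

Run:
```python
import cv2
im=cv2.imread("pics/v_s.png")
c=im[400:530,260:520]; cv2.imwrite("pics/v_c.png",cv2.resize(c,None,fx=3,fy=3))
```

```text
(no output)
```

View pics/v_c.png

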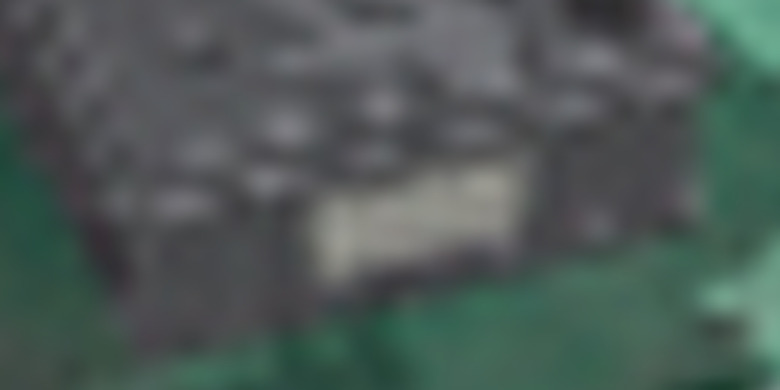

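```bash
python3 -m pendant '[-0.011,-0.001,0.06,0,1,0,0,0.05,0,1,0,0,0.02,0,1,0,0,0,0,1,0,0,0,0,1]';python3 go.py 593.5 206.8 7.5 -.125
```

```text
t: 48.65
eef_pos: [593.8, 207.7, 19.0]
tcp_rot: [-3.141, -0.001, -0.125]
ft_force: [0.1, -0.1, -1.2]
opening: 0.245
t 48.6 pos [593.8 207.7  19. ] yaw -0.1252 F [ 0.1 -0.1 -1.2] open 0.245
shift total [-0.0005  0.0023  0.0288]  n 1 per [-0.0005  0.0023  0.0288]
turn total -0.0001 n 1 per -0.0001
```

```bash
python3 -m pendant '[0,0.002,0.02,0,1,0,0,0.007,0,1,0,0,0,0,1]';python3 go.py 593.5 206.8 7.5 -.125
```

```text
t: 49.02
eef_pos: [593.2, 206.7, 7.2]
tcp_rot: [3.142, 0.0, -0.125]
ft_force: [-0.4, 0.1, -1.2]
opening: 0.25
t 49.0 pos [593.2 206.7   7.2] yaw -0.1252 F [-0.4  0.1 -1.2] open 0.25
shift total [ 0.0008 -0.0002 -0.0008]  n 1 per [ 0.0008 -0.0002 -0.0008]
turn total -0.0001 n 1 per -0.0001
```

```bash
python3 -m pendant '[0,0,0,0,0.38,0,0,0,0,0.38,0,0,0,0,0.38,0,0,0,0,0.38,0,0,-0.05,0,0.38,0,0,-0.08,0,0.38,0,0,-0.12,0,0.38,0,0,-0.12,0,0.2,0,0,0,0,-0.1]'
python3 - <<'E'
from meas import *
a=grab("scene",3).clip(0,255).astype(np.uint8);save(a,"w_s.png",(225,140,315,220),8)
E
python3 go.py 504.5 23 154 1.424
```

```text
t: 50.15
eef_pos: [594.7, 207.2, 160.7]
tcp_rot: [-3.139, -0.007, -0.125]
ft_force: [-0.0, -0.3, -0.3]
opening: 0.451
t 50.3 pos [592.8 206.7 155.4] yaw -0.1252 F [ 0.7 -0.7 -0.4] open 0.535
shift total [-0.1617  0.4832  0.0035]  n 4 per [-0.0404  0.1208  0.0009]
turn total -0.4931 n 9 per -0.0548
```

View pics/w_s.png

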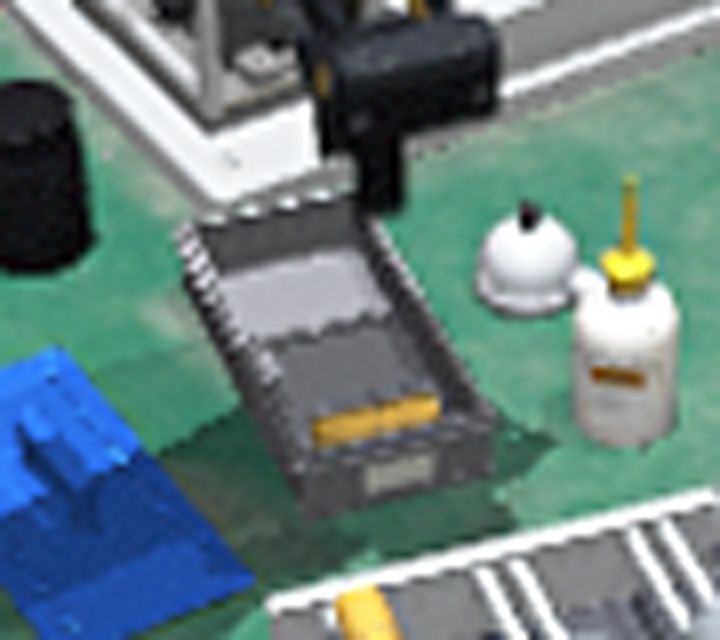

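```bash
python3 -m pendant '[-0.04,0.12,0,0,-0.1,-0.04,0.12,0,0,-0.1,-0.04,0.12,0,0,-0.1,-0.04,0.115,0,0,-0.1,0,0,0,-0.0548,-0.1,0,0,0,-0.0548,-0.1,0,0,0,-0.0548,-0.1,0,0,0,-0.0548,-0.1,0,0,0,-0.0548,-0.1,0,0,0,-0.0548,-0.1]';python3 -m pendant '[0,0,0,-0.0548,-0.1,0,0,0,-0.0548,-0.1,0,0,0,-0.0548,-0.1,0,0,0,0,-0.1]';python3 - <<'E'
from meas import *
a=env.read_camera("scene");save(a,"b2s.png",(225,170,325,260),7)
for d in env.landmark_of("bush_1","scene")[:3]: print(round(d["confidence"],2),np.round(d["xyz"],1))
E
python3 go.py 505 26.5 80 1.424
```

```text
t: 51.55
eef_pos: [505.4, 26.3, 154.3]
tcp_rot: [-3.139, 0.001, 0.913]
ft_force: [0.2, 0.3, -0.8]
opening: 0.55
t: 52.05
eef_pos: [505.5, 26.3, 154.5]
tcp_rot: [-3.14, 0.0, 1.423]
ft_force: [-0.3, 0.3, 0.1]
opening: 0.549
0.67 [505.6  27.5  62.5]
0.6 [595.5 206.   12. ]
t 52.1 pos [505.8  26.3 154.8] yaw 1.4203 F [-0.1  0.2 -0. ] open 0.549
shift total [ 0.0002 -0.002   0.1871]  n 2 per [ 0.0001 -0.001   0.0935]
turn total -0.0012 n 1 per -0.0012
```

View pics/b2s.png

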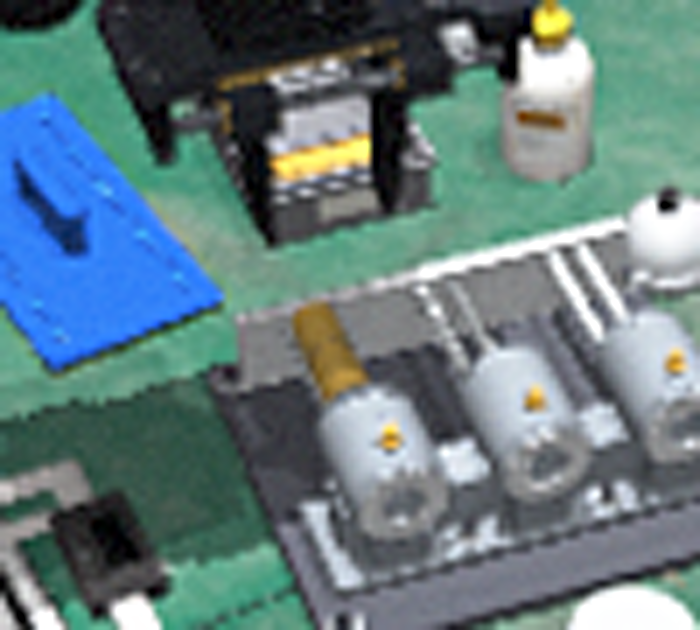

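Bush 1 is still on its rails (crop 330,350), bush 2 in the tub. Go down on bush 1.

```bash
python3 -m pendant '[0,-0.002,0.1,-0.001,-0.1,0,0,0.1,0,-0.1,0,0,0,0,-0.1,0,0,0,0,-0.1]'; python3 go.py 505 26.5 55 1.424
```

```text
t: 52.65
eef_pos: [505.8, 26.4, 76.4]
tcp_rot: [3.141, -0.0, 1.426]
ft_force: [0.6, -0.4, 0.8]
opening: 0.548
t 52.6 pos [505.8  26.4  76.4] yaw 1.4261 F [ 0.6 -0.4  0.8] open 0.548
shift total [ 0.     -0.0019  0.0534]  n 1 per [ 0.     -0.0019  0.0534]
turn total 0.0007 n 1 per 0.0007
```

```bash
python3 -m pendant '[0,-0.002,0.035,0,-0.1,0,0,0.018,0,-0.1,0,0,0,0,-0.1,0,0,0,0,-0.1]'; python3 -m pendant '[0,0,0,0,1,0,0,0,0,1,0,0,0,0,1,0,0,0,0,1,0,0,0,0,1,0,0,0,0,1]'; python3 -m pendant '[0,0,-0.03,0,1,0,0,-0.06,0,1,0,0,-0.1,0,1,0,0,-0.06,0,1,0,0,0,0.0548,1,0,0,0,0.0548,1,0,0,0,0.0548,1,0,0,0,0.0548,1,0,0,0,0.0548,1,0,0,0,0.0548,1]';python3 -m pendant '[0,0,0,0.0548,1,0,0,0,0.0548,1,0,0,0,0.0548,1,0,0,0,0,1]'; python3 -c "
from h import *
print(mk((604.5,269),np.pi/2-.125)(0,0,0))"; python3 go.py 603 269 71 -.125
```

```text
t: 53.15
eef_pos: [504.5, 26.5, 54.4]
tcp_rot: [3.141, -0.0, 1.427]
ft_force: [-0.9, -0.4, 0.6]
opening: 0.553
t: 53.9
eef_pos: [506.0, 26.3, 54.7]
tcp_rot: [3.138, -0.0, 1.427]
ft_force: [5.0, -0.5, 1.8]
opening: 0.245
t: 55.15
eef_pos: [503.8, 26.6, 154.6]
tcp_rot: [-3.141, 0.001, 0.389]
ft_force: [0.4, -0.6, -1.6]
opening: 0.245
t: 55.65
eef_pos: [504.0, 26.6, 154.6]
tcp_rot: [-3.142, 0.001, -0.121]
ft_force: [-0.2, -0.2, -0.9]
opening: 0.241
[604.5 269.    0. ]
t 55.6 pos [504.   26.6 154.6] yaw -0.1208 F [-0.2 -0.2 -0.9] open 0.241
shift total [ 0.1726 -0.6315  0.2089]  n 5 per [ 0.0345 -0.1263  0.0418]
turn total 0.0013 n 1 per 0.0013
```

```bash
python3 -m pendant '[0.0345,-0.126,0,0.0013,1,0.0345,-0.126,0,0,1,0.0345,-0.126,0,0,1,0.0345,-0.126,0,0,1,0.0345,-0.127,0,0,1,0,0,0.1,0,1,0,0,0.1,0,1,0,0,0,0,1,0,0,0,0,1]'
python3 - <<'E'
from meas import *
a=grab("scene",3).clip(0,255).astype(np.uint8);save(a,"x_s.png",(225,130,315,210),8)
E
python3 go.py 603 269 30 -.125
```

```text
t: 56.78
eef_pos: [605.1, 268.4, 75.8]
tcp_rot: [-3.141, -0.001, -0.124]
ft_force: [-0.1, -0.3, 0.2]
opening: 0.249
t 56.9 pos [605.2 268.4  76.1] yaw -0.1255 F [ 0.1 -0.  -0.8] open 0.246
shift total [-0.0056 -0.0007  0.1154]  n 1 per [-0.0056 -0.0007  0.1154]
turn total -0.0002 n 1 per -0.0002
```

View pics/x_s.png

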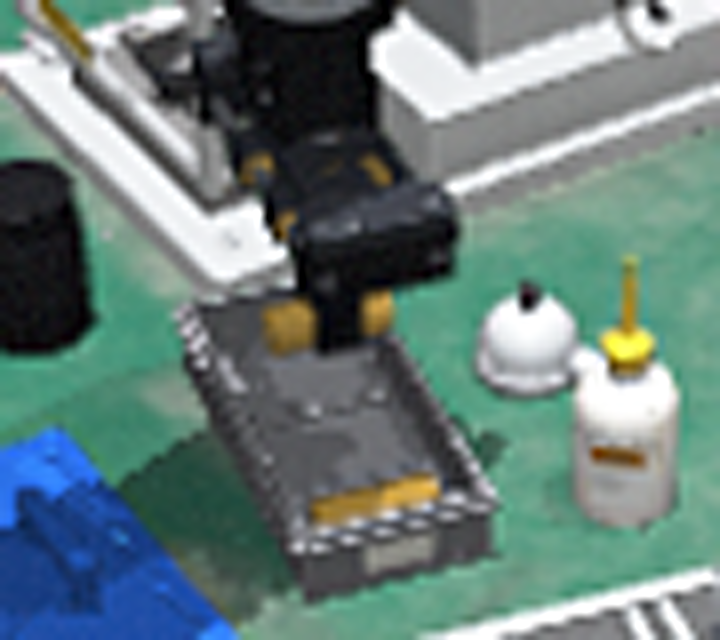

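```bash
python3 -m pendant '[-0.004,0,0.07,0,1,0,0,0.05,0,1,0,0,0.02,0,1,0,0,0,0,1,0,0,0,0,1]';python3 go.py 603.5 269 7.5 -.125
```

```text
t: 57.55
eef_pos: [603.3, 268.6, 19.0]
tcp_rot: [-3.141, -0.001, -0.126]
ft_force: [-0.5, -1.0, -1.9]
opening: 0.243
t 57.5 pos [603.3 268.6  19. ] yaw -0.126 F [-0.5 -1.  -1.9] open 0.243
shift total [ 0.0003 -0.0009  0.0287]  n 1 per [ 0.0003 -0.0009  0.0287]
turn total -0.0003 n 1 per -0.0003
```

```bash
python3 -m pendant '[0,-0.001,0.02,0,1,0,0,0.008,0,1,0,0,0,0,1,0,0,0,0,0.42,0,0,0,0,0.42,0,0,0,0,0.42,0,0,0,0,0.42]'; python3 -m pendant '[0,0,-0.05,0,0.42,0,0,-0.08,0,0.42,0,0,-0.12,0,0.42,0,0,-0.12,0,0.2,0,0,0,0,-0.1]'
python3 - <<'E'
from meas import *
a=grab("scene",3).clip(0,255).astype(np.uint8);save(a,"y_s.png",(190,130,310,230),6)
for c in("scene","top"):
  for t in("lid","lid_handle","tub"):
    for d in env.landmark_of(t,c)[:2]: print(t,c,round(d["confidence"],2),np.round(d["xyz"],1))
E
python3 go.py 504.5 23 154 1.424
```

```text
t: 58.42
eef_pos: [603.0, 268.9, 7.1]
tcp_rot: [-3.141, -0.0, -0.126]
ft_force: [-0.4, 0.5, 0.5]
opening: 0.288
t: 59.05
eef_pos: [604.4, 269.5, 160.5]
tcp_rot: [-3.138, -0.007, -0.126]
ft_force: [-0.0, 0.1, 0.0]
opening: 0.445
lid_handle scene 0.74 [446.4 247.1  30.1]
tub scene 0.97 [607.4 269.5  -2.6]
lid top 0.5 [449.6 244.6   0.9]
lid_handle top 0.59 [ 395.1 -433.6   -1.4]
lid_handle top 0.5 [447.3 245.2  34.8]
tub top 0.68 [ 6.025e+02  2.713e+02 -1.000e-01]
tub top 0.33 [ 456.5 -312.5   -1.5]
t 59.5 pos [602.7 268.8 154.3] yaw -0.1261 F [-0.4 -0.2  0.6] open 0.551
shift total [-1.663e-01  6.406e-01  6.000e-04]  n 5 per [-3.330e-02  1.281e-01  1.000e-04]
turn total -0.4934 n 9 per -0.0548
```

View pics/y_s.png

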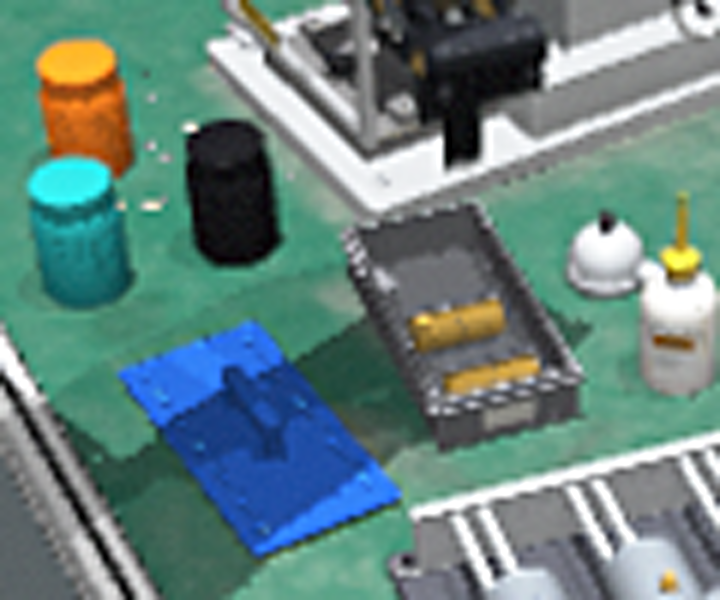

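```bash
python3 go.py 470 -130 154 1.6; python3 -m pendant '[-0.025,0.125,0,-0.05,-0.4,0.02,0.13,0,-0.05,-0.4,0.05,0.12,0,-0.05,-0.4,0.07,0.11,0,-0.05,-0.4,0.05,0.1,0,-0.05,-0.4]'; python3 go.py 470 -130 154 1.6
```

```text
t 59.5 pos [602.7 268.8 154.3] yaw -0.1261 F [-0.4 -0.2  0.6] open 0.551
shift total [-2.0380e-01  1.0309e+00  6.0000e-04]  n 8 per [-2.550e-02  1.289e-01  1.000e-04]
turn total -0.5494 n 10 per -0.0549
t: 60.12
eef_pos: [704.1, 66.4, 154.8]
tcp_rot: [-3.141, 0.0, 0.663]
ft_force: [0.1, 0.0, -0.1]
opening: 0.699
t 60.1 pos [704.1  66.4 154.8] yaw 0.6635 F [ 0.1  0.  -0.1] open 0.699
shift total [-0.7635  0.0262  0.0019]  n 6 per [-0.1272  0.0044  0.0003]
turn total -0.2981 n 6 per -0.0497
```

```bash
python3 -m pendant '[-0.127,0.004,0,0,-0.4,-0.127,0.004,0,0,-0.4,-0.127,0.004,0,0,-0.4,-0.127,0.004,0,0,-0.4,-0.127,0.004,0,0,-0.4,-0.127,0.004,0,0,-0.4,0,0,0,-0.05,-0.4,0,0,0,-0.05,-0.4,0,0,0,-0.05,-0.4,0,0,0,-0.05,-0.4]'; python3 -m pendant '[0,0,0,-0.05,-0.4,0,0,0,-0.05,-0.4,0,0,0,0,-0.4]'
python3 - <<'E'
from meas import *
from collections import defaultdict
D=defaultdict(list)
for k in range(5):
  for c in("scene","top"):
    env.read_camera(c)
    for t in "tub lid lid_handle".split():
      for d in env.landmark_of(t,c)[:1]:
        D[t,c].append(d["xyz"])
for k,v in D.items(): print(k,len(v),np.median(v,0).round(1),np.std(v,0).round(1))
b=grab("top",3).clip(0,255).astype(np.uint8);a=grab("scene",3).clip(0,255).astype(np.uint8)
Tb=mk((604.5,269),np.pi/2-.125); Ld=mk((448,245.5),np.pi/2+.04)
T=[(box(Tb,-98,98,-47,47,40),(255,0,0)),(box(Ld,-101,101,-50,50,9),(255,255,0)),(box(Ld,-33,33,-7,7,40),(255,0,255))]
overlay("scene",a,(205,150,305,240),8,T,"m_s.png")
overlay("top",b,(195,155,280,240),8,T,"m_t.png")
cv2.imwrite("pics/raw_t.png",b[:,:,::-1]);cv2.imwrite("pics/raw_s.png",a[:,:,::-1])
print(env.state()["eef_pos"],env.state()["tcp_rot"],env.state()["t"])
E
```

```text
t: 61.38
eef_pos: [467.9, -126.3, 154.8]
tcp_rot: [-3.141, -0.0, 1.293]
ft_force: [0.0, -0.8, 0.2]
opening: 0.701
t: 61.75
eef_pos: [467.9, -126.2, 154.9]
tcp_rot: [-3.141, -0.0, 1.601]
ft_force: [0.5, 0.4, -0.0]
opening: 0.699
('tub', 'scene') 5 [606.4 271.1  -1.2] [1.1 1.7 0.5]
('lid', 'scene') 5 [ 4.496e+02  2.482e+02 -4.000e-01] [0.7 0.9 1. ]
('lid_handle', 'scene') 5 [445.6 248.3  30.7] [ 20.4 273.3  11.7]
('tub', 'top') 5 [604.  268.6  -1.6] [ 4.2 24.4  7.2]
('lid', 'top') 5 [ 4.498e+02  2.438e+02 -2.000e-01] [1.4 1.9 1.9]
('lid_handle', 'top') 5 [447.8 244.6  35.9] [0.4 0.9 0.5]
[ 467.89839222 -126.25979889  155.00630128] [ 3.14155701e+00 -8.76296596e-05  1.60176307e+00] 64.05
```

View pics/m_s.png

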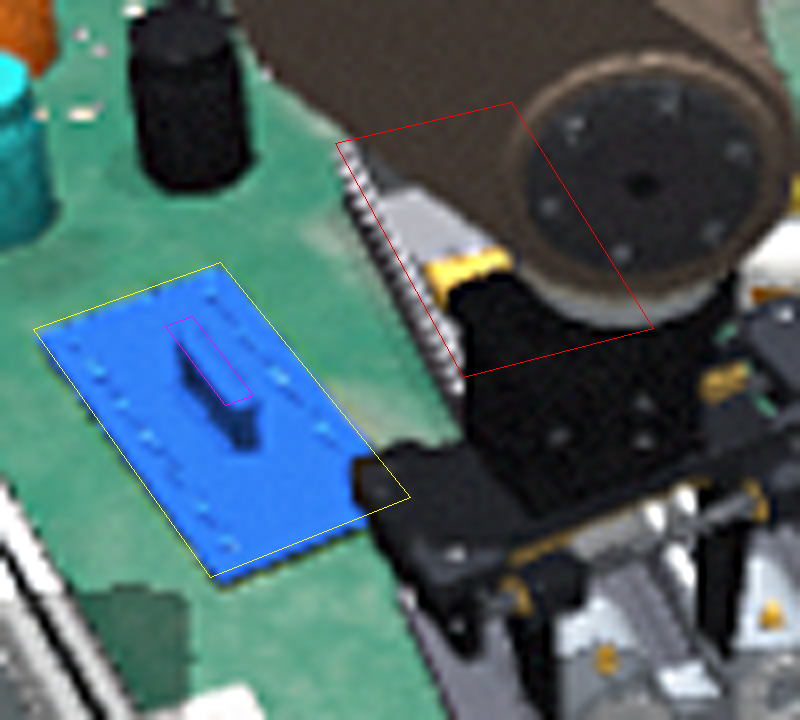

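View pics/m_t.png

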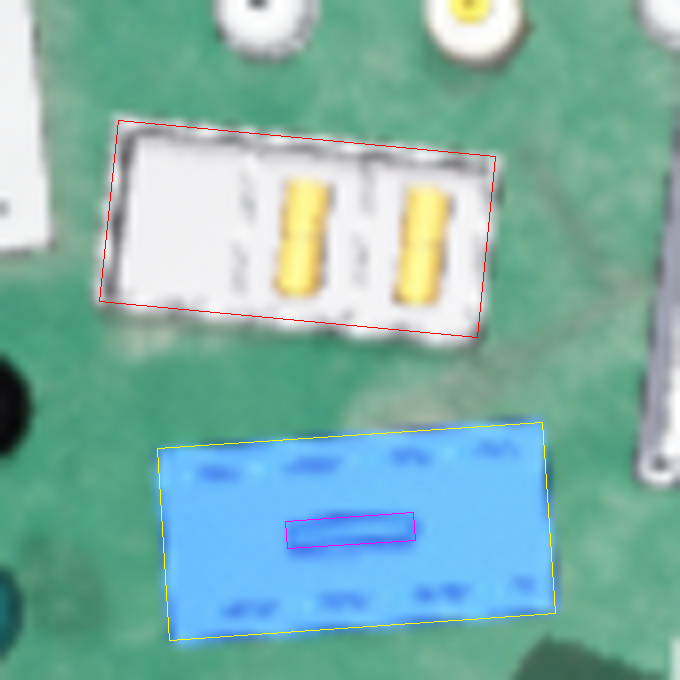

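```bash
cat > fit.py <<'E'
from meas import *
from scipy.optimize import minimize
def edgefit(img,c,hx,hy,z,x0,sgn=None,off=3.0):
    """maximise contrast across a rectangle outline; returns x,y,yaw"""
    g=cv2.GaussianBlur(img.astype(np.float32),(0,0),.7)
    t=np.linspace(-.9,.9,40)
    def f(p):
        W=mk(p[:2],p[2]); tot=0
        for (ax,s) in((0,1),(0,-1),(1,1),(1,-1)):
            for o,sg in((-off,1),(off,-1)):
                pts=[W(s*(hx+o),u*hy,z) if ax==0 else W(u*hx,s*(hy+o),z) for u in t]
                q=np.array([proj(c,P) for P in pts])
                v=np.stack([map_coordinates(g[:,:,k],[q[:,1],q[:,0]],order=1) for k in range(3)],1)
                if o<0: vin=v
                else: tot+=np.abs(vin-v).sum(1).clip(0,200).mean()
        return -tot
    r=minimize(f,x0,method="Nelder-Mead",options=dict(initial_simplex=np.array(x0)+np.array([[0,0,0],[4,0,0],[0,4,0],[0,0,.05]]),xatol=.02,fatol=.01))
    return r.x,r.fun
E
python3 - <<'E'
from fit import *
for n,c in(("raw_t","top"),("raw_s","scene")):
    im=cv2.imread(f"pics/{n}.png")[:,:,::-1]
    for st in((0,0,0),(2,-2,.02),(-2,2,-.02)):
      print(c,"lid",edgefit(im,c,101,50,9,[448+st[0],245.5+st[1],1.61+st[2]]), "tub",edgefit(im,c,98,47,40,[604+st[0],269+st[1],1.446+st[2]]) if c=="top" else "")
E
```

```text
Traceback (most recent call last):
  File "fit.py", line 17, in edgefit
    r=minimize(f,x0,method="Nelder-Mead",options=dict(initial_simplex=np.array(x0)+np.array([[0,0,0],[4,0,0],[0,4,0],[0,0,.05]]),xatol=.02,fatol=.01))
  File "fit.py", line 12, in f
    q=np.array([proj(c,P) for P in pts])
                ~~~~^^^^^
  File "h.py", line 8, in proj
    m=env.camera_model(c); q=m["view"]@np.append(p,1); return np.array([m["fx"]*q[0]/q[2]+m["cx"],m["fy"]*q[1]/q[2]+m["cy"]])
ValueError: time passes only in moves, steps and waits
```

```bash
sed -i 's/^def save/CM={}\ndef cm(c):\n    if c not in CM: CM[c]=env.camera_model(c)\n    return CM[c]\ndef save/; s/m=env.camera_model(c)/m=cm(c)/' h.py
cat > ft.py <<'E'
from fit import *
for n,c in(("raw_t","top"),("raw_s","scene")):
    im=cv2.imread(f"pics/{n}.png")[:,:,::-1]
    for st in((0,0,0),(2,-2,.02),(-2,2,-.02)):
      print(c,"lid",edgefit(im,c,101,50,9,[448+st[0],245.5+st[1],1.61+st[2]]), "tub",edgefit(im,c,98,47,40,[604+st[0],269+st[1],1.446+st[2]]) if c=="top" else "")
E
python3 ft.py
```

```text
top lid (array([448.18652859, 245.60872075,   1.6271677 ]), np.float64(-361.1419982910156)) tub (array([604.86318961, 271.58837869,   1.41599667]), np.float64(-386.61566162109375))
top lid (array([448.18643404, 245.61537521,   1.6271355 ]), np.float64(-361.142578125)) tub (array([604.88427635, 271.59203068,   1.41580999]), np.float64(-386.6165771484375))
top lid (array([448.16667945, 245.62012654,   1.62694019]), np.float64(-361.14019775390625)) tub (array([604.87072898, 271.59170147,   1.41581191]), np.float64(-386.615478515625))
scene lid (array([447.83802691, 241.81565785,   1.62175428]), np.float64(-387.81024169921875)) tub 
scene lid (array([447.84230564, 241.80884491,   1.62209952]), np.float64(-387.8077087402344)) tub 
scene lid (array([447.83301172, 241.81268428,   1.62189397]), np.float64(-387.8107604980469)) tub
```

Run:
```python
from h import *
im=cv2.imread("pics/raw_t.png")[:,:,::-1].copy()
A=mk((604.9,270),1.416);Bb=mk((604.5,269),1.446);Ld=mk((448.2,245.6),1.627)
overlay("top",im,(195,155,275,210),9.5,[(box(A,-98,98,-47,47,40),(255,0,0)),(box(Bb,-98,98,-47,47,40),(0,0,255)),(box(Ld,-101,101,-50,50,9),(255,255,0))],"n_t.png")
z=lambda p:((proj("scene",p)-[225,140]+.5)*8).round()
for W in(A,Bb): print(z(W(-98,47,0)),z(W(-98,-47,0)),z(W(-98,47,40)),z(W(-98,-47,40)),z(W(98,47,40)))
```

```text
[300. 521.] [489. 476.] [296. 455.] [488. 410.] [181. 219.]
[307. 522.] [494. 474.] [303. 457.] [493. 409.] [176. 223.]
```

View pics/n_t.png

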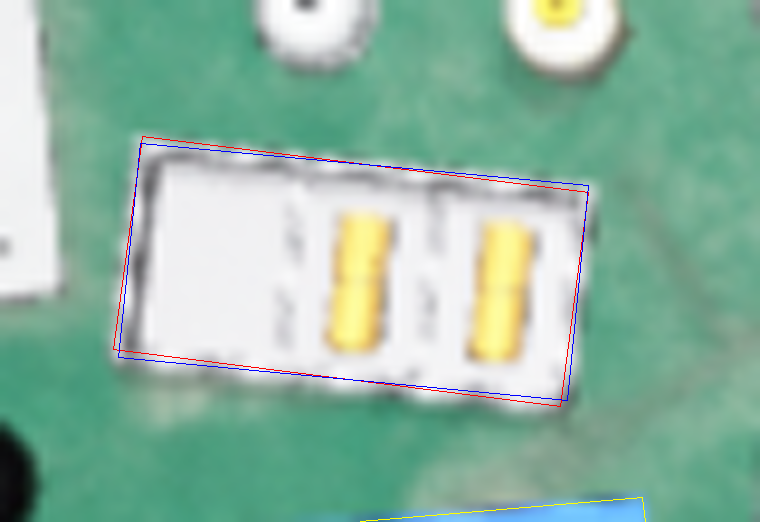

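```bash
python3 go.py 448.2 245.5 100 1.625
```

```text
t 64.0 pos [ 467.9 -126.3  155. ] yaw 1.6018 F [ 0.5 -0.4 -0.4] open 0.698
shift total [ 0.9305 -0.0204  0.1375]  n 7 per [ 0.1329 -0.0029  0.0196]
turn total -0.0074 n 1 per -0.0074
```

```bash
python3 -m pendant '[0.07,-0.003,0,0,0.1,0.133,-0.003,0,0,0.1,0.133,-0.003,0,0,0.1,0.133,-0.003,0,0,0.1,0.133,-0.003,0,0,0.1,0.133,-0.003,0,0,0.1,0.133,-0.003,0,0,0.1,0.065,0,0.07,-0.0074,0.1,0,0,0.07,0,0.1,0,0,0,0,0.1]'; python3 -m pendant '[0,0,0,0,0.1]'
python3 - <<'E'
from meas import *
a=env.read_camera("scene");save(a,"p_s.png",(190,140,300,240),7)
for t in ("lid","lid_handle"):
    for d in env.landmark_of(t,"scene")[:1]: print(t,round(d["confidence"],2),np.round(d["xyz"],1))
E
python3 go.py 448.2 245.5 17 1.625
```

```text
t: 65.3
eef_pos: [447.0, 246.4, 97.7]
tcp_rot: [-3.138, 0.001, 1.626]
ft_force: [-0.1, -0.6, -0.2]
opening: 0.449
t: 65.42
eef_pos: [448.4, 246.4, 99.8]
tcp_rot: [3.141, -0.0, 1.624]
ft_force: [0.9, 0.2, 0.2]
opening: 0.447
lid 0.74 [450.3 249.   -3.2]
lid_handle 0.73 [448.2 249.6  31.2]
t 65.6 pos [448.5 246.4 100.1] yaw 1.6243 F [-0.7 -0.7  0. ] open 0.45
shift total [-0.0021 -0.0009  0.2077]  n 2 per [-0.0011 -0.0004  0.1039]
turn total -0.0002 n 1 per -0.0002
```

View pics/p_s.png

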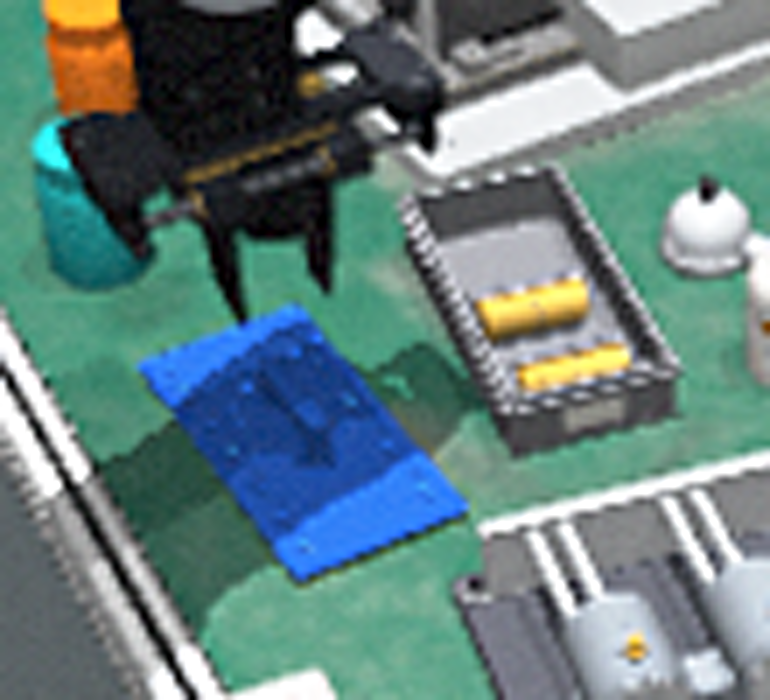

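```bash
python3 - <<'E'
from fit import *
a=grab("scene",4).clip(0,255).astype(np.uint8); cv2.imwrite("pics/raw_s2.png",a[:,:,::-1])
for st in((0,0,0),(2,-3,.03)):
    print("lid",edgefit(a,"scene",101,50,9,[448+st[0],243+st[1],1.62+st[2]]),"tub",edgefit(a,"scene",98,47,40,[604+st[0],267+st[1],1.44+st[2]]))
E
python3 -m pendant '[-0.002,-0.001,0.1,0,0.1,0,0,0.07,0,0.1,0,0,0,0,0.1,0,0,0,0,0.1]';python3 go.py 448.2 245.5 17 1.625
```

```text
lid (array([448.39075955, 241.84896955,   1.62880043]), np.float64(-380.60491943359375)) tub (array([600.06005847, 272.01963155,   1.43929008]), np.float64(-468.9326171875))
lid (array([448.37517267, 241.89073954,   1.62888182]), np.float64(-380.61566162109375)) tub (array([600.0699844 , 272.00847385,   1.43911634]), np.float64(-468.936279296875))
t: 66.28
eef_pos: [448.0, 245.8, 31.9]
tcp_rot: [3.141, -0.0, 1.625]
ft_force: [0.6, -0.6, -0.7]
opening: 0.45
t 66.3 pos [448.  245.8  31.9] yaw 1.625 F [ 0.6 -0.6 -0.7] open 0.45
shift total [-0.0009  0.0004  0.0373]  n 1 per [-0.0009  0.0004  0.0373]
turn total 0.0 n 1 per 0.0
```

```bash
python3 -m pendant '[0,0,0.025,0,0.1,0,0,0.01,0,0.1,0,0,0,0,0.1]';python3 -m pendant '[0,0,0,0,1,0,0,0,0,1,0,0,0,0,1,0,0,0,0,1,0,0,0,0,1]'; python3 -m pendant '[0,0,-0.02,0,1,0,0,-0.04,0,1,0,0,-0.1,0,1,0,0,-0.06,0,1,0,0,0,0,1,0,0,0,0,1]'
python3 - <<'E'
from meas import *
a=env.read_camera("scene");save(a,"q_s.png",(190,140,300,240),7)
E
python3 go.py 604.5 269 110 1.438
```

```text
t: 66.65
eef_pos: [447.5, 245.7, 16.9]
tcp_rot: [-3.141, 0.0, 1.625]
ft_force: [0.2, -0.7, -0.6]
opening: 0.449
t: 67.28
eef_pos: [447.8, 245.7, 17.2]
tcp_rot: [3.141, -0.0, 1.625]
ft_force: [0.3, 0.1, 0.8]
opening: 0.144
t: 68.03
eef_pos: [447.2, 245.5, 104.7]
tcp_rot: [-3.141, 0.0, 1.625]
ft_force: [-0.4, -0.1, -1.7]
opening: 0.145
t 68.1 pos [447.1 245.5 104.3] yaw 1.6249 F [ 0.4  0.2 -2. ] open 0.142
shift total [ 0.0374  0.3961 -0.0142]  n 3 per [ 0.0125  0.132  -0.0047]
turn total 0.0595 n 2 per 0.0298
```

View pics/q_s.png

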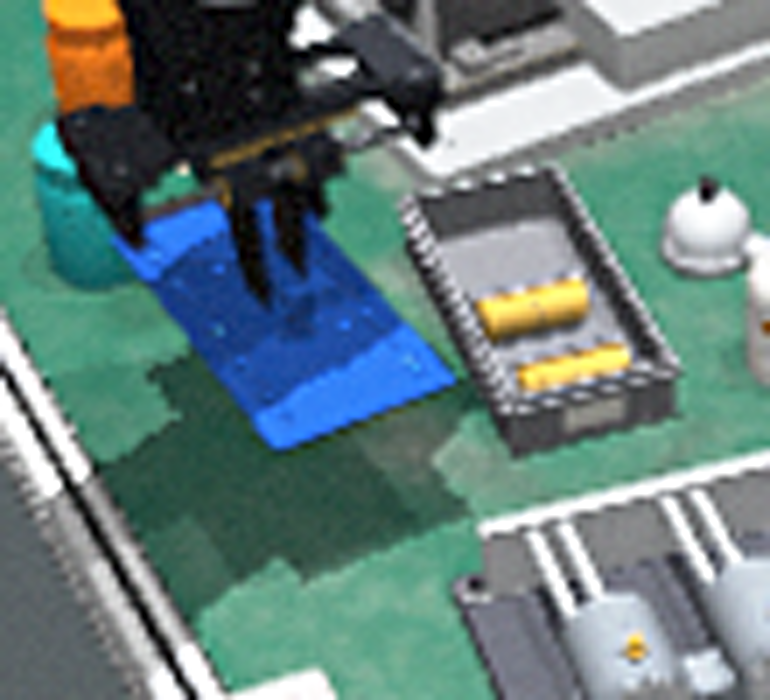

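```bash
python3 -m pendant '[0.006,0.06,0,0,1,0.0125,0.132,0,0,1,0.0125,0.132,0,0,1,0.006,0.072,0,0,1,0,0,0,0.03,1,0,0,0,0.0295,1,0,0,0.03,0,1,0,0,0,0,1,0,0,0,0,1]'
python3 - <<'E'
from fit import *
a=grab("scene",4).clip(0,255).astype(np.uint8); cv2.imwrite("pics/raw_s3.png",a[:,:,::-1]);save(a,"z_s.png",(215,130,315,220),8)
b=grab("top",4).clip(0,255).astype(np.uint8); cv2.imwrite("pics/raw_t3.png",b[:,:,::-1]);save(b,"z_t.png",(190,145,280,215),8)
E
python3 go.py 604.5 269 70 1.438
```

```text
t: 69.2
eef_pos: [604.8, 269.0, 92.5]
tcp_rot: [-3.141, 0.0, 1.439]
ft_force: [-0.6, 0.3, -1.5]
opening: 0.148
t 69.6 pos [605.  269.1  93.2] yaw 1.4382 F [ 0.3 -0.2 -1.5] open 0.149
shift total [-0.0003 -0.0012  0.0581]  n 1 per [-0.0003 -0.0012  0.0581]
turn total 0.0001 n 1 per 0.0001
```

View pics/z_s.png

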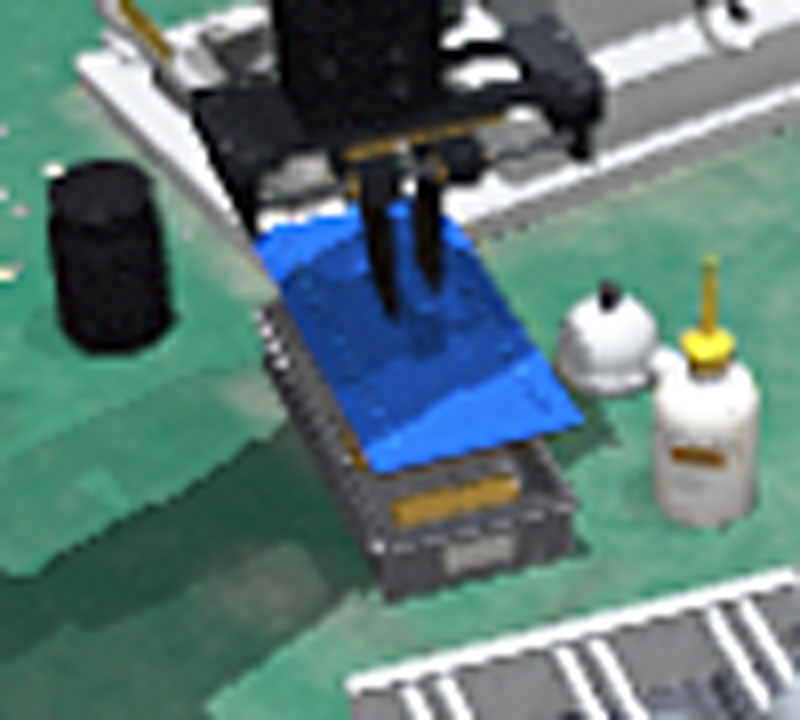

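View pics/z_t.png

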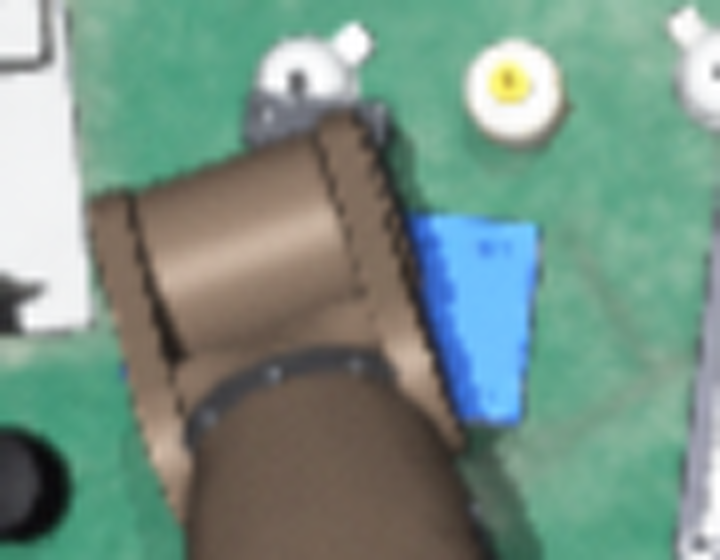

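Run:
```python
from h import *
z=lambda p:((proj("scene",p)-[215,130]+.5)*8).round(1)
L=mk((605,269.1),1.440)
for zz in(85,80): print("lid z",zz,z(L(-101,50,zz)),z(L(-101,-50,zz)),z(L(101,50,zz)))
T=mk((604.5,269),1.44)
print("tub rim",z(T(-98,47,40)),z(T(-98,-47,40)),z(T(98,47,40)),"base",z(T(-98,47,0)),z(T(-98,-47,0)))
im=cv2.imread("pics/raw_s3.png")
c=im[175:210,255:295];cv2.imwrite("pics/z_c.png",cv2.resize(c,None,fx=18,fy=16,interpolation=cv2.INTER_CUBIC))
```

```text
lid z 85 [374.  465.7] [581.5 415. ] [243.6 226. ]
lid z 80 [374.6 474.4] [581.5 423.6] [244.3 234.4]
tub rim [381.8 537.1] [572.4 489.3] [256.8 302.6] base [385.5 602.4] [572.7 554.4]
```

View pics/z_c.png

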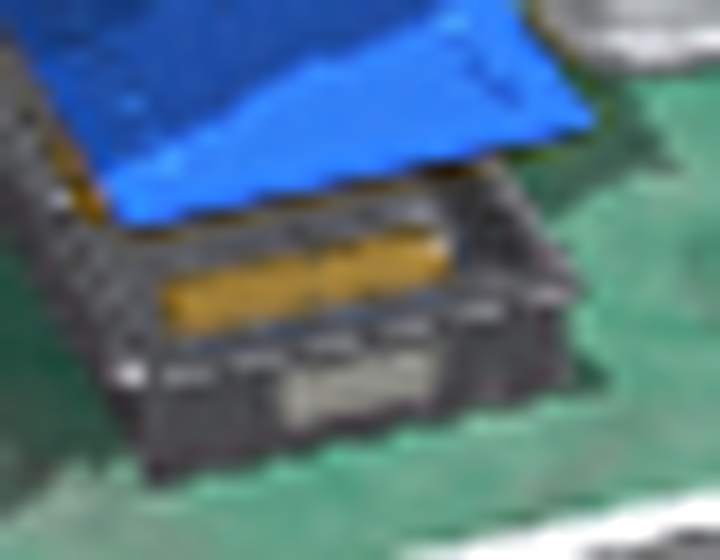

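```bash
python3 -m pendant '[0,-0.001,0.05,0,1,0,0,0.02,0,1,0,0,0.008,0,1,0,0,0,0,1,0,0,0,0,1]'; python3 go.py 604.7 269 57 1.438
```

```text
t: 70.22
eef_pos: [604.8, 269.2, 62.4]
tcp_rot: [3.141, -0.0, 1.438]
ft_force: [-0.3, 0.5, -1.6]
opening: 0.149
t 70.2 pos [604.8 269.2  62.4] yaw 1.4381 F [-0.3  0.5 -1.6] open 0.149
shift total [-0.0005 -0.0002  0.0134]  n 1 per [-0.0005 -0.0002  0.0134]
turn total 0.0 n 1 per 0.0
```

Look from close above before entry.

Run:
```python
from meas import *
a=grab("scene",4).clip(0,255).astype(np.uint8)
c=a[140:210,235:295];save(cv2.resize(c,None,fx=11,fy=8.5,interpolation=cv2.INTER_CUBIC),"zz_s.png")
b=grab("top",4).clip(0,255).astype(np.uint8);save(b,"zz_t.png",(190,145,280,215),8)
```

```text
(no output)
```

View pics/zz_s.png

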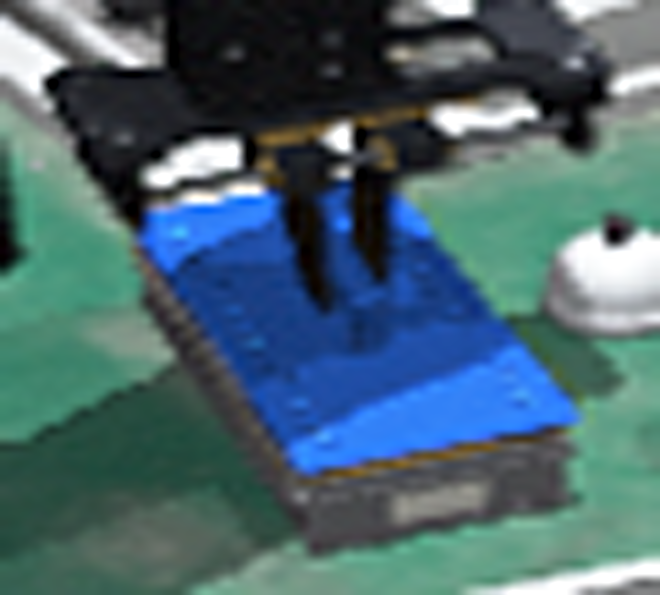

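View pics/zz_t.png

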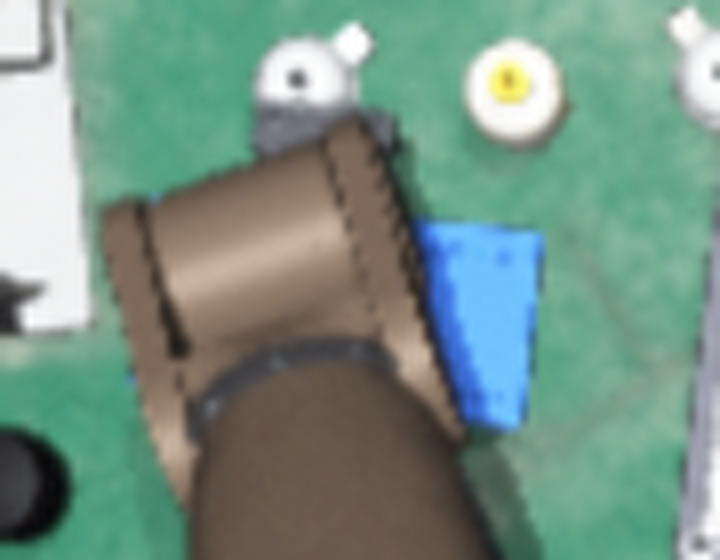

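```bash
python3 -m pendant '[0,0,0.01,0,1,0,0,0,0,1,0,0,0,0,1]'; python3 -m pendant '[0,0,0.008,0,1,0,0,0,0,1,0,0,0,0,1]'
```

```text
t: 71.0
eef_pos: [604.6, 269.1, 57.7]
tcp_rot: [-3.141, 0.0, 1.438]
ft_force: [0.7, -0.5, -1.4]
opening: 0.146
t: 71.38
eef_pos: [604.6, 269.1, 54.6]
tcp_rot: [-3.142, -0.0, 1.438]
ft_force: [-0.3, -0.2, -1.7]
opening: 0.146
```

```bash
python3 -m pendant '[0,0,0.005,0,1,0,0,0,0,1,0,0,0,0,1]'; python3 -m pendant '[0,0,0.004,0,1,0,0,0,0,1,0,0,0,0,1]'
```

```text
t: 71.75
eef_pos: [604.7, 269.2, 53.2]
tcp_rot: [3.141, -0.0, 1.438]
ft_force: [-2.2, -0.2, 6.1]
opening: 0.146
t: 72.12
eef_pos: [604.7, 269.2, 53.1]
tcp_rot: [3.14, -0.001, 1.438]
ft_force: [-6.2, -2.4, 20.4]
opening: 0.147
```

```bash
python3 -m pendant '[0,0,-0.004,0,1,0,0,0,0,1,0,0,0,0,0.5,0,0,0,0,0.3,0,0,0,0,0.3,0,0,0,0,0.3,0,0,-0.03,0,0.3,0,0,-0.08,0,0.3,0,0,-0.12,0,0.3,0,0,-0.1,0,0.3]'
python3 - <<'E'
from meas import *
a=grab("scene",4).clip(0,255).astype(np.uint8)
c=a[140:210,235:295];save(cv2.resize(c,None,fx=11,fy=8.5,interpolation=cv2.INTER_CUBIC),"f_s.png")
E
python3 go.py 470 -60 250
```

```text
t: 73.38
eef_pos: [604.7, 269.1, 187.4]
tcp_rot: [3.14, -0.001, 1.438]
ft_force: [-0.5, 0.5, 0.2]
opening: 0.353
t 73.6 pos [604.6 269.1 185.7] yaw 1.4381 F [-0.3  0.2 -0.2] open 0.349
shift total [-0.8601 -0.2246 -0.1608]  n 7 per [-0.1229 -0.0321 -0.023 ]
```

View pics/f_s.png

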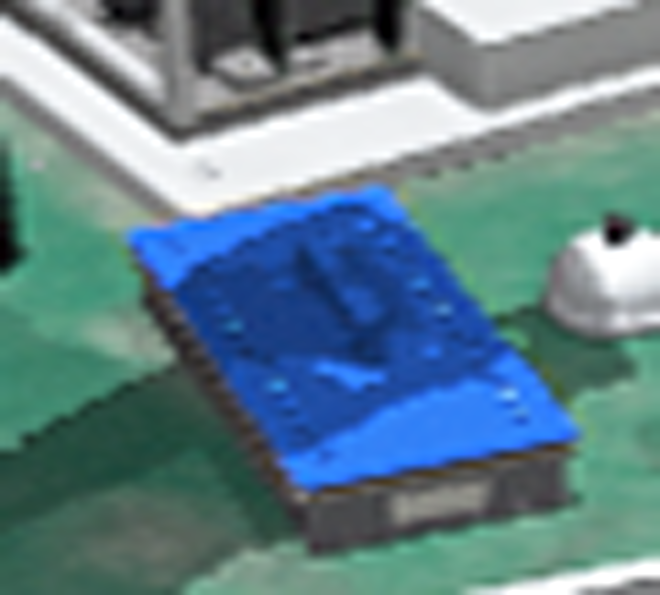

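```bash
python3 -m pendant '[-0.06,-0.02,-0.05,0,0.3,-0.123,-0.03,-0.05,0,0.3,-0.123,-0.03,-0.05,0,0.3,-0.123,-0.03,0,0,0.3,-0.123,-0.03,0,0,0.3,-0.123,-0.03,0,0,0.3,-0.123,-0.03,0,0,0.3,-0.06,-0.02,0,0,0.3,0,0,0,0,0.3]'
python3 - <<'E'
from fit import *
a=grab("scene",4).clip(0,255).astype(np.uint8);b=grab("top",4).clip(0,255).astype(np.uint8)
save(a,"e_s.png",(170,110,390,340),2.6);save(b,"e_t.png",(140,130,420,260),2.85)
r=[edgefit(b,"top",101,50,44.5,[604,269,1.44]),edgefit(a,"scene",101,50,44.5,[604,268,1.44])];print(r)
for c in("scene","top"):
  for t in("lid","tub","drift","drift_tip","jar","caliper","marker","oil_bottle","bush_1"):
    for d in env.landmark_of(t,c)[:2]: print(t,c,round(d["confidence"],2),np.round(d["xyz"],1))
print(env.state()["eef_pos"])
E
```

```text
t: 74.7
eef_pos: [471.1, -60.5, 243.8]
tcp_rot: [-3.14, -0.0, 1.435]
ft_force: [-0.2, 0.1, 0.2]
opening: 0.351
[(array([603.37814075, 269.54942279,   1.43858509]), np.float64(-362.8995361328125)), (array([604.4231782 , 264.26752203,   1.4256653 ]), np.float64(-258.21942138671875))]
lid scene 0.58 [605.1 272.2  33.2]
lid scene 0.47 [ 456.7 -314.7   42. ]
tub scene 0.63 [604.6 271.7   0.9]
drift scene 0.82 [ 456.8 -313.9   43.5]
drift_tip scene 0.83 [ 587.6 -322.9   41.2]
jar scene 0.9 [519.5 447.7  -2.8]
jar scene 0.8 [467.2 590.3   1.8]
caliper scene 0.7 [563.1 -47.2  66.8]
caliper scene 0.59 [363.1 -25.6   0.7]
marker scene 0.74 [ 394.5 -436.4    3.8]
oil_bottle scene 0.51 [710.5 170.3  -2.5]
lid top 0.98 [605.8 269.3  36.6]
drift top 0.53 [ 450.9 -318.2   40. ]
drift_tip top 0.46 [ 588.2 -320.4   39.1]
jar top 0.78 [5.202e+02 4.434e+02 4.000e-01]
jar top 0.7 [ 4.686e+02  5.892e+02 -5.000e-01]
caliper top 0.45 [366.2 -25.3   2.7]
caliper top 0.32 [ 394.8 -433.5   -4.1]
marker top 0.49 [ 395.6 -433.8   -2.2]
oil_bottle top 0.55 [712.4 175.8  -1.9]
bush_1 top 0.15 [493.3 -39.3  66.3]
[471.93974622 -59.45920664 244.63083726]
```

View pics/e_s.png

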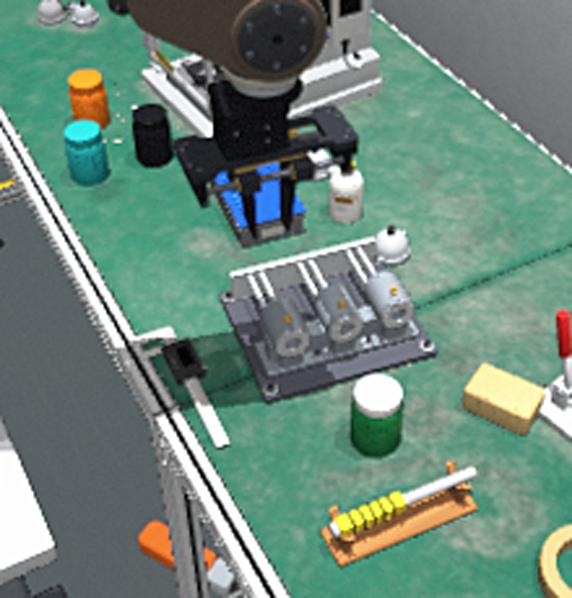

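View pics/e_t.png

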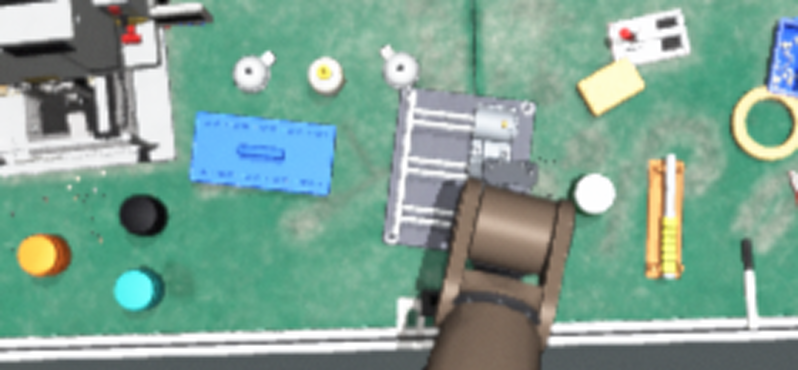

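```bash
python3 -c "
from cell import env
print(env.job_done())"
```

```text
the job is handed in; nothing more can be done
None
```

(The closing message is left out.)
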